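Count the levelling feet on the stores' counting scale

ROBOT

A 6-joint arm with a two-finger parallel gripper is mounted at the origin on the work surface. World frame = base frame: x ahead of the robot, y to its left, z up, the work surface at z = 0. Lengths are in mm, angles in rad, forces in N, time in s.
With the tool pointing down it reaches from about 350 to 775 mm from the base axis. Payload 7.3 kg.
Tool frame: the origin (TCP) lies between the finger pads; the fingertips stand 14 mm ahead of it and the grasp point (between the pads) lies 5 mm behind it; y points along the fingers, z is the direction in which the jaws open and shut, and the axes are right-handed (so a half turn about y gives the same grasp; the last joint's range is limited). The gripper opens to 92 mm and grips with 3 to 60 N. Pads are 19 mm wide; open, the fingers measure 130 mm over their backs; the gripper's body (75 mm by 190 mm) begins 47 mm behind the grasp point.
Start: joints at [1.016, 0.342, 1.524, -0, 1.275, -0.146], TCP at [208.679, 481.764, 240.741] pointing down, gripper open.
Joint ranges: [-2.53, 2.53], [-0.77, 2.02], [0.04, 2.7], [-1, 4.14], [0.28, 2.66], [-3.11, 3.11]. Speed limits (rad/s): [2.57, 2.57, 3.14, 3.14, 3.14, 3.14].

INTERFACE

Orientations are given as [roll, pitch, yaw] about the fixed x, y, z axes, in that order (R = Rz(yaw) Ry(pitch) Rx(roll)).
In Python, from plant import bot, vision, order gives the robot as it stands.
- The arm moves only by the tool apply_moves, never from a script. Its argument "rows" is a list of rows, each a list of 3 entries, a list of its own where there are three numbers: the shift along the tool's x, y, z in cm, then the turn about the tool's y in rad, then the finger opening in cm, from 0 to 9.18. A call has 1 to 5 rows; each row is the pose to reach, as a shift and turn from the pose measured when the call began, along the tool's axes at that moment; what a row does not reach only later rows make up. A row lasts 1/8 s, in which the tool goes at most 62.5 mm and 10.7 degrees, less where a joint would pass 70% of its speed; a pose out of reach is approached as far as the arm can. A call with a gripper value outside its range is refused whole. The fingers move at their own pace and stop on an object; the grip force is fixed at half the most. Time passes only in rows, so rows that repeat a pose let the fingers close. It gives the time, the measured TCP pose, the force and the opening at its end, in the units of the state.
- bot.get_obs(): the state, without advancing time (a new reading comes with each control period).
- vision.capture(name): name is "scene" or "top" or "wrist"; returns the picture (384x512x3 uint8, red, green, blue); there is no depth.
- vision.camera_info(name): a dict with "mtx" (3x3 intrinsics, pixels), "rvec" (rotation vector, rad) and "tvec" (3), from world to camera coordinates, as OpenCV has them. Camera axes: x right, y down, z forward; pixel columns grow to the right and rows downward; lengths in mm; the calibration is good to about 2 mm. The wrist camera is an equidistant fisheye: a pixel r from the principal point sees the ray r / f radians off the axis. A picture is of the moment at which its call begins: read the wrist's pose just before it. camera_info takes no time and is no camera call; for the wrist camera it gives the pose at the moment of the call.
- order.close_job(): hands the job in, once; it reports no verdict.
The state is a dict: "time": time; "joint_positions": joint angles; "dq": joint speeds; "tau": joint torques, N m; "tool_pos": TCP position; "tcp_rot": TCP orientation; "contact_force": force on the tool from outside, world axes, zero at the start; "moment": the same for the moment, N m; "grip_width": finger opening in mm.
Only numpy, scipy, OpenCV 4.12 (cv2) and the standard library are available. Lean on these libraries where they do the work, as an engineer would, in place of code of your own. Each camera call takes 0.05 s, during which the arm holds its last target.

TASK

Count the loose black levelling feet on the counting scale: lift the white cover off the scale and stand it right way up on the bench, move the one or two white feet left in its pan into the blue bin, then with the pan empty press the blue zero button fully down with the tip of the orange stylus. Stand every black foot upright in the pan (there are two or three), and with all of them there press the green count button fully down with the stylus tip. Finish with the stylus standing in its wooden stand again, the cover on the bench, the feet in the pan, and the carton, jar and yellow stock bin left where they are.

Things in the scene. Friction and masses are not known exactly. Their poses are not given: they have to be found in the camera images.
- scale: Fixed grey counting scale, 292 x 200 mm, top of its base 40 mm above the bench; origin on the bench under the scale, x axis from the console (near the robot, -x) to the pan (+x). The flat console is at x -140 to -55 mm and its top is 62 mm above the bench; it carries a blue bar beside the zero button and a green bar beside the count button.
- pan (a point): Centre of the upper face of the floor of the scale's square steel pan (48 mm above the bench); axes as the scale's. The floor is 168 x 168 mm inside, with a rim 12 mm high and 3 mm thick around it.
- zero_top (a point): Centre of the top of the blue zero button, a disc 17.6 mm across in a round well 21 mm across in the console (left side, scale y +55 mm). At rest it lies 8 mm below the console's top face (54 mm above the bench); it moves with the button.
- zero (a joint): Travel of the zero button, m: 0 at rest, 0.006 fully down. Straight down; a spring returns it; takes about 1.5 N to start and 4.5 N fully down.
- count_top (a point): Centre of the top of the green count button (right side, scale y -55 mm); otherwise as the zero button.
- count (a joint): Travel of the count button, m, as the zero button's.
- cover_grip (a point): Centre of the black bar handle (22 mm thick along x, 90 mm long along y, 36 mm high) on the loose white dust cover (0.3 kg), an open-bottomed box 188 x 188 mm, 70 mm high. This point is 90 mm above the cover's lower edge, the handle's top 106 mm. It starts on the scale's base around the pan, 4 mm play each side; z up. The bench around x 0.40, y -0.365 m is clear, with room to stand it.
- white1_mid (a point): Centre (half-way up) of a white levelling foot, same shape as the black ones, left standing in the pan under the cover; one of the two white feet may be absent.
- white2_mid (a point): Centre (half-way up) of a white levelling foot, same shape as the black ones, left standing in the pan under the cover; one of the two white feet may be absent.
- foot1_mid (a point): Centre (half-way up) of a black levelling foot, about 90 g: a round base disc 56 mm across and 14 mm thick with a round upright stem 26 mm across on it, 50 mm high in all; z axis up the stem. It stands loose on the bench at the start; may be absent.
- foot2_mid (a point): Centre (half-way up) of a black levelling foot, about 90 g: a round base disc 56 mm across and 14 mm thick with a round upright stem 26 mm across on it, 50 mm high in all; z axis up the stem. It stands loose on the bench at the start; may be absent.
- foot3_mid (a point): Centre (half-way up) of a black levelling foot, about 90 g: a round base disc 56 mm across and 14 mm thick with a round upright stem 26 mm across on it, 50 mm high in all; z axis up the stem. It stands loose on the bench at the start; may be absent.
- foot4_mid (a point): Centre (half-way up) of a black levelling foot, about 90 g: a round base disc 56 mm across and 14 mm thick with a round upright stem 26 mm across on it, 50 mm high in all; z axis up the stem. It stands loose on the bench at the start; may be absent.
- bin_in (a point): Centre of the inner floor (4 mm above the bench) of the fixed open blue bin, 130 x 130 mm outside, walls 4 mm thick and 60 mm high; x and y axes square to its walls.
- stand_mouth (a point): Centre of the mouth of the 21 mm hole in the top of the fixed wooden stylus stand, a block 60 x 60 mm and 70 mm high; the hole is 66 mm deep.
- stylus_grip (a point): Centre of the stylus's square orange handle, 18 x 18 mm and 60 mm long along its z axis, which points up. The stylus (60 g) hangs upright in the stand, its black collar (34 mm across, 6 mm thick, just under the handle) resting on the stand's top. Its x and y axes are square to the handle's faces.
- stylus_tip (a point): Lower end of the stylus: a steel shaft 8 mm across that runs 60 mm down from the underside of the collar; 96 mm below stylus_grip. Same axes.
- carton: Bystander: cardboard carton 60 x 150 x 45 mm on the bench; origin at the centre of its underside.
- jar: Bystander: jar 70 mm across, 90 mm high; origin at the centre of its underside.
- stockbin: Bystander: yellow stock bin 120 x 160 x 70 mm; origin at the centre of its underside.
Not all that is in view belongs to the job. What is shaped like the part that bears foot3_mid but pink is not meant.

How it is judged:
By the outcome, as a careful person would: the job done as asked, in the order asked, and still so for the second after the job is handed in, with the robot touching nothing.
Of foot1, foot2, foot3, foot4 only 2 to 3 are there at a start; the rules pass over those that are not, and their reading is None.
Of white1, white2 only 1 to 2 are there at a start; the rules pass over those that are not, and their reading is None.
At some moment in a run one of foot1, foot2, foot3, foot4 may be knocked a few centimetres aside while the robot is not near it.
It also fails if it takes over 210 s, if anything falls off the work surface, if the arm or the gripper's body presses on something with over 40 N, if the wrist force passes 120 N, or if a joint passes its speed limit or range.

## Working session

There is one attempt and no reset: what is moved stays moved. The work goes in short steps, Python scripts to look and compute and a tool call to move; the robot and the scene stay as the last step left them, time stands still between calls to the robot, and variables do not carry over. Pictures are saved under pics/ and viewed, and the job is handed in when it is done.

Besides the shell and the picture viewer there is one more tool, called after ">>>" as a command line: name --argument value ..., lists and objects as JSON in quotes. apply_moves: Moves the arm, as the interface text tells. Its arguments: {"type":"object","properties":{"rows":{"type":"array","items":{"type":"array"}}},"required":["rows"]}

```bash
ls; mkdir -p pics; cat > h.py <<'E'
import numpy as np, cv2
from plant import bot, vision, order
def cam(n):
    c=vision.camera_info(n); return np.array(c['mtx'],float),np.array(c['rvec'],float).reshape(3),np.array(c['tvec'],float).reshape(3)
def ray(n,u,v,ci=None):
    K,r,t=ci or cam(n); R=cv2.Rodrigues(r)[0]
    x=(u-K[0,2])/K[0,0]; y=(v-K[1,2])/K[1,1]
    if n=='wrist':
        th=np.hypot(x,y); s=np.sin(th)/th if th>1e-9 else 1; d=np.array([x*s,y*s,np.cos(th)])
    else: d=np.array([x,y,1.])
    return -R.T@t, R.T@d
def onz(n,u,v,z,ci=None):
    o,d=ray(n,u,v,ci); return o+d*(z-o[2])/d[2]
def proj(n,P,ci=None):
    K,r,t=ci or cam(n); R=cv2.Rodrigues(r)[0]; p=R@np.array(P,float)+t
    if n=='wrist':
        h=np.hypot(p[0],p[1]); th=np.arctan2(h,p[2]); q=p[:2]/max(h,1e-9)*th
    else: q=p[:2]/p[2]
    return np.array([K[0,0]*q[0]+K[0,2],K[1,1]*q[1]+K[1,2]])
def snap(n,f,s=1.5):
    im=vision.capture(n); o=cv2.resize(im,None,fx=s,fy=s,interpolation=cv2.INTER_CUBIC) if s!=1 else im
    cv2.imwrite('pics/'+f+'.png',o[...,::-1]); np.save('pics/'+f+'.npy',im); return im
E
python3 - <<'E'
from h import *
print(bot.get_obs())
for n in ('scene','top','wrist'):
    print(n,vision.camera_info(n)); snap(n,n+'0')
E
```

```text
pics
{'time': 0.0, 'joint_positions': array([ 1.01600461e+00,  3.42725623e-01,  1.52500563e+00,  2.11319212e-05,
        1.27539241e+00, -1.46002515e-01]), 'dq': array([ 0.00202868,  0.00086884,  0.00132231, -0.00140269,  0.00141907,
       -0.00047867]), 'tau': array([-2.13258623e-03, -4.31236410e+01, -2.44220728e+01,  7.18446798e-02,
        5.58802695e-02, -1.16860128e-04]), 'tool_pos': array([208.46050267, 481.42736204, 240.04741438]), 'tcp_rot': array([-1.57230810e+00,  2.42729194e-04, -4.08795554e-01]), 'contact_force': array([ 0.39774712, -1.03724248, -0.06052253]), 'moment': array([-0.0163437 ,  0.01275766,  0.00479748]), 'grip_width': 91.69460319410686}
scene {'mtx': array([[421.61079634,   0.        , 258.02174942],
       [  0.        , 421.61079634, 190.90820582],
       [  0.        ,   0.        ,   1.        ]]), 'rvec': array([ 1.39887476,  2.12850204, -0.94521954]), 'tvec': array([ 249.34923305, -265.81420642, 1782.51501833])}
top {'mtx': array([[462.48926354,   0.        , 251.34485957],
       [  0.        , 462.48926354, 201.62030968],
       [  0.        ,   0.        ,   1.        ]]), 'rvec': array([ 2.15906904, -2.18163461,  0.0844035 ]), 'tvec': array([ -24.71144417,  581.92005824, 1792.0306743 ])}
wrist {'mtx': array([[297.31863964,   0.        , 257.88795505],
       [  0.        , 297.31863964, 184.58902285],
       [  0.        ,   0.        ,   1.        ]]), 'rvec': array([-2.43715176, -1.59860538, -0.21098324]), 'tvec': array([-524.29358491,  -31.09214229,  388.51448585])}
```

View pics/scene0.png

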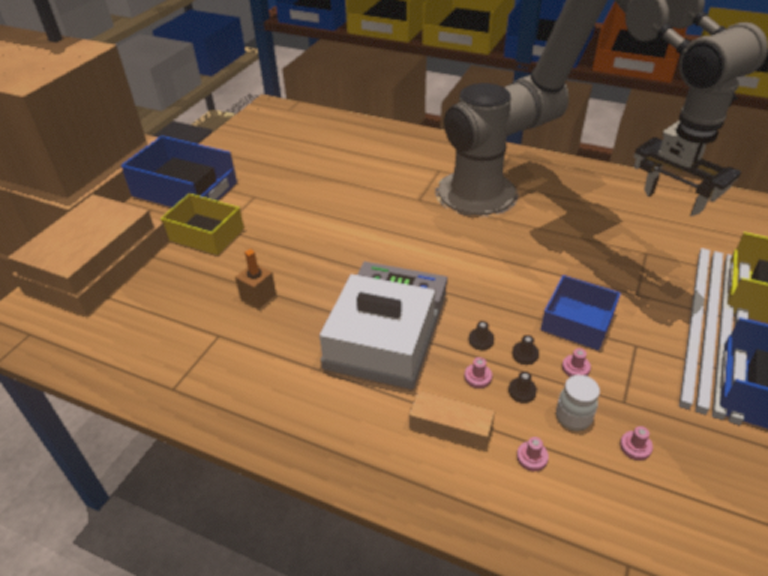

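View pics/top0.png

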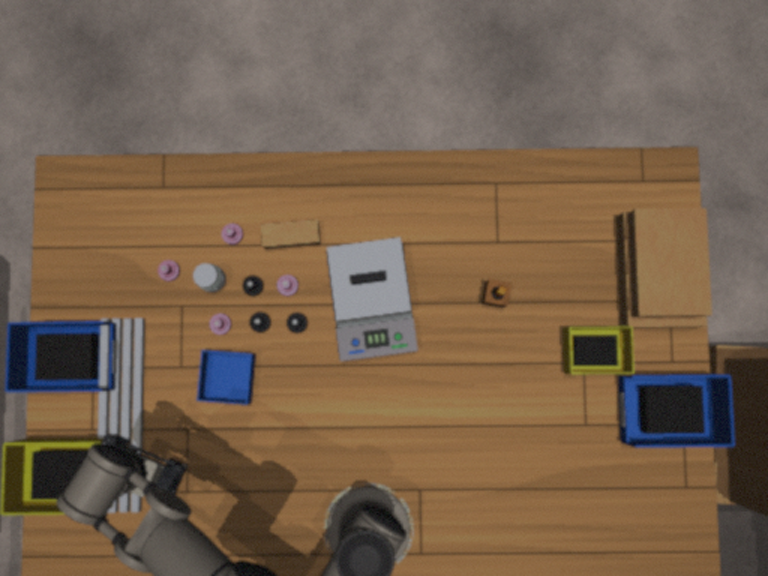

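View pics/wrist0.png

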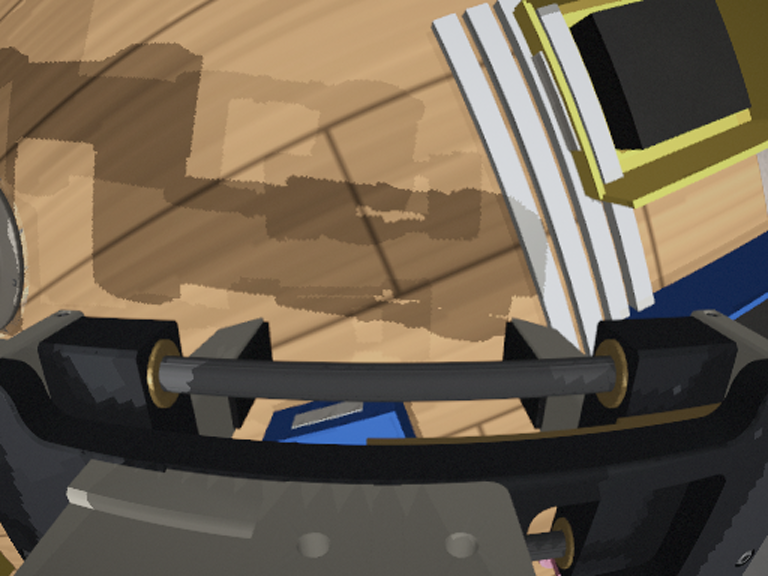

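```bash
python3 - <<'E'
from h import *
for n,b in (('top',(120,140,350,280)),('scene',(150,150,450,320))):
    im=np.load(f'pics/{n}0.npy'); x0,y0,x1,y1=b
    hsv=cv2.cvtColor(im,cv2.COLOR_RGB2HSV)
    M={'black':hsv[...,2]<60,'blue':(abs(hsv[...,0].astype(int)-110)<12)&(hsv[...,1]>130),'orange':(hsv[...,0]<14)&(hsv[...,1]>190)&(hsv[...,2]>110),
     'green':(abs(hsv[...,0].astype(int)-60)<15)&(hsv[...,1]>90),'pink':(hsv[...,0]>150)&(hsv[...,1]>60)}
    for k,m in M.items():
        m=m.astype(np.uint8); mm=np.zeros_like(m); mm[y0:y1,x0:x1]=m[y0:y1,x0:x1]
        N,l,s,c=cv2.connectedComponentsWithStats(mm)
        for i in range(1,N):
            if s[i][4]>=8: print(n,k,c[i].round(1),s[i], onz(n,*c[i],0)[:2].round(0))
    c=cv2.resize(im[y0:y1,x0:x1],(800,int(800*(y1-y0)/(x1-x0))),interpolation=cv2.INTER_CUBIC); cv2.imwrite(f'pics/{n}0z.png',c[:600,:,::-1])
E
```

```text
top black [244.9 184.9] [234 182  23   7 107] [651.  -5.]
top black [168.7 190.5] [162 185  13  12 102] [632. 300.]
top black [322.1 195.9] [321 189   3  13  16] [ 604. -313.]
top black [330.2 195.4] [328 192   6   7  23] [ 605. -345.]
top black [173.4 214.5] [167 209  13  12 105] [536. 281.]
top black [197.9 214.9] [192 209  12  12  96] [533. 183.]
top black [249.  221.2] [247 221   6   2   8] [506. -20.]
top black [251.6 229.2] [245 227  14   4  19] [474. -31.]
top black [135.2 249.9] [134 236   4  30  40] [397. 432.]
top black [167.7 251.5] [166 236   4  33  35] [389. 302.]
top blue [236.5 228. ] [235 227   4   3   8] [480.  29.]
top blue [150.3 250.8] [ 133  234   36   35 1104] [393. 371.]
top green [264.8 223.8] [263 222   4   4  11] [495. -83.]
top green [265.5 230.3] [262 230   9   2  12] [469. -85.]
top pink [155.2 154.9] [148 149  14  12  75] [778. 355.]
top pink [156.5 161.1] [153 159   8   4   8] [752. 350.]
top pink [193.2 189.9] [190 186   6   8  22] [634. 202.]
top pink [147.5 215.4] [143 211   9  10  36] [533. 384.]
scene black [350.8 232.8] [347 229   9   9  56] [519. 282.]
scene black [348.4 257.1] [345 254   8   7  36] [618. 300.]
scene blue [388.7 208.4] [364 195  48  26 535] [363. 371.]
scene orange [165.8 168.8] [164 167   5   4   9] [ 476. -446.]
scene green [261.5 185.2] [260 184   4   3  10] [421. -73.]
scene green [266.1 186.1] [265 185   3   3   8] [419. -55.]
scene green [270.8 187. ] [269 186   4   3  10] [417. -38.]
scene pink [384.1 242.4] [375 232  19  19 221] [518. 387.]
scene pink [318.5 249. ] [310 238  18  20 239] [623. 207.]
scene pink [424.2 295.7] [414 284  21  22 318] [668. 529.]
scene pink [354.7 303. ] [345 292  20  21 307] [767. 358.]
```

View pics/top0z.png

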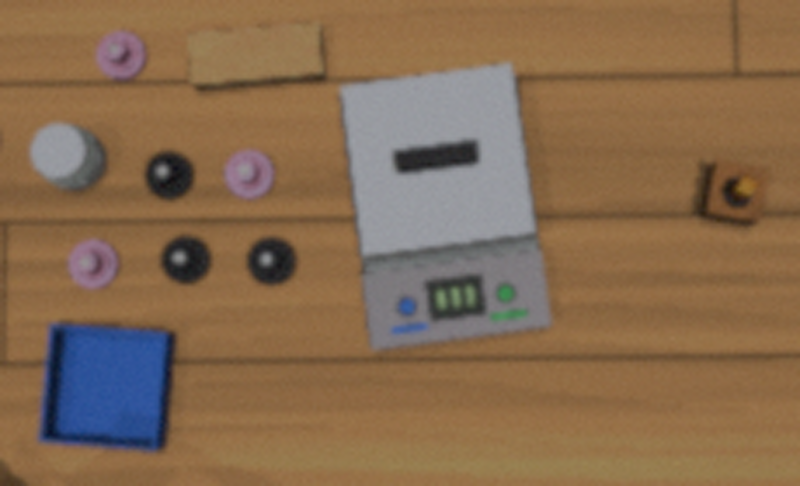

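View pics/scene0z.png

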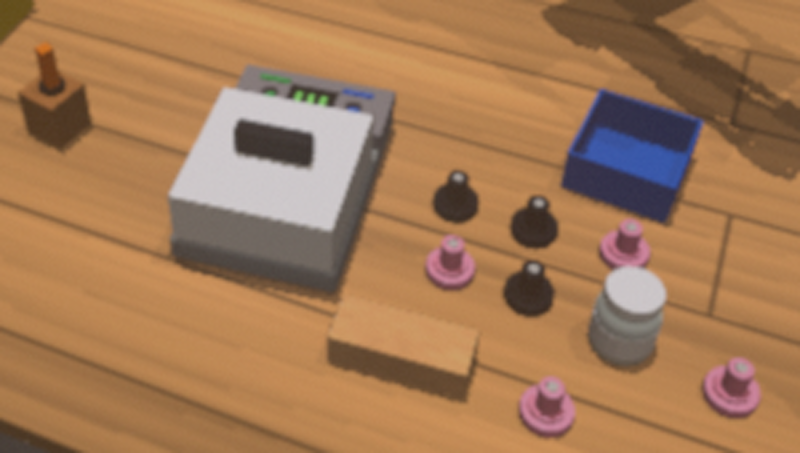

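```bash
python3 - <<'E'
from h import *
f=800/230.; g=lambda u,v:(120+(u+.5)/f-.5,140+(v+.5)/f-.5)
def p(name,u,v,z): print(name,onz('top',*g(u,v),z).round(1))
p('handle c',*[ (244.9-120+.5)*f-.5,(184.9-140+.5)*f-.5],146)
p('hl L',395,159,146);p('h R',478,152,146)
for u,v in ((342,88),(511,64),(535,234),(362,257)): p('cov',u,v,110)
p('zero',406,306,54);p('count',505,293,54)
p('con',372,349,62);p('con',550,324,62)
p('jar',58,153,90)
p('bin',50,325,60);p('bin',173,332,60);p('bin',163,450,60);p('bin',42,439,60)
for u,v in ((168,175),(186,260),(271,261)): p('foot',u,v,10)
p('sty',740,187,135);
fs=800/300.; gs=lambda u,v:(150+(u+.5)/fs-.5,150+(v+.5)/fs-.5)
def tri(a,b):
    o1,d1=ray('top',*g(*a));o2,d2=ray('scene',*gs(*b))
    A=np.stack([d1,-d2],1);s=np.linalg.lstsq(A,o2-o1,rcond=None)[0]
    P,Q=o1+s[0]*d1,o2+s[1]*d2; print('tri',((P+Q)/2).round(1),np.linalg.norm(P-Q).round(1))
tri((740,187),(44,48)); tri((436,156),(276,135)); 
tri((163,169),(534,266)); tri((183,257),(539,201)); tri((271,258),(458,176))
E
```

```text
handle c [632.9  -9.  146. ]
hl L [631.7  34.1 146. ]
h R [638.2 -53.8 146. ]
cov [714.6  93.  110. ]
cov [738.8 -90.8 110. ]
cov [ 553.3 -114.2  110. ]
cov [530.5  72.1 110. ]
zero [479.2  27.6  54. ]
count [492.5 -82.2  54. ]
con [432.1  65.   62. ]
con [ 457.5 -131.1   62. ]
jar [649.6 406.8  90. ]
bin [462.1 421.1  60. ]
bin [453.  284.8  60. ]
bin [324.  295.1  60. ]
bin [337.2 428.3  60. ]
foot [633.3 301.1  10. ]
foot [535.6 279.9  10. ]
foot [533.4 182.9  10. ]
sty [ 599.  -331.5  135. ]
tri [ 600.2 -333.4  136.6] 5.1
tri [634.4  -7.3 139.3] 4.1
tri [634.3 300.2  54.6] 4.1
tri [535.5 279.1  51.2] 6.7
tri [533.2 180.7  51.2] 6.3
```

```bash
cat > go.py <<'E'
import sys
from h import *
def go(x,y,z,yaw=None):
    s=bot.get_obs(); p=s['tool_pos']; psi=s['tcp_rot'][2]; d=np.array([x,y,z])-p
    c,sn=np.cos(psi),np.sin(psi)
    t=0 if yaw is None else (psi-yaw+np.pi)%(2*np.pi)-np.pi
    print('shift cm',[round(v/10,2) for v in (d[0]*c+d[1]*sn,-d[2],-d[0]*sn+d[1]*c)],'turn',round(t,3),'n',int(np.ceil(max(np.linalg.norm(d)/62.5,abs(t)/.186))),'t',round(s['time'],1),'q',s['joint_positions'].round(2),'pos',p.round(1),'yaw',psi.round(3),'w',round(s['grip_width'],1),'F',s['contact_force'].round(1))
if __name__=='__main__': go(*map(float,sys.argv[1:]))
E
python3 go.py 633 -9 240 -1.445
```

```text
shift cm [np.float64(58.45), np.float64(0.02), np.float64(-28.14)] turn 1.036 n 11 t 0.1 q [ 1.02  0.34  1.52 -0.    1.28 -0.15] pos [208.5 481.5 240.2] yaw -0.409 w 91.4 F [ 0.   1.1 -0.4]
```

>>> apply_moves --rows '[[[58.5, 0, -28.1], 1.036, 6], [[58.5, 0, -28.1], 1.036, 6], [[58.5, 0, -28.1], 1.036, 6], [[58.5, 0, -28.1], 1.036, 6], [[58.5, 0, -28.1], 1.036, 6]]'

```text
time: 0.78
tool_pos: [414.2, 243.9, 240.6]
tcp_rot: [-1.571, -0.001, -1.352]
contact_force: [0.4, 0.6, 0.2]
grip_width: 60.2
```

```bash
python3 go.py 633 -9 220 -1.445
```

```text
shift cm [np.float64(29.42), np.float64(2.06), np.float64(15.88)] turn 0.093 n 6 t 0.8 q [ 0.37  0.26  1.64 -0.    1.24  0.15] pos [414.2 243.9 240.6] yaw -1.352 w 60.2 F [0.4 0.6 0.2]
```

>>> apply_moves --rows '[[[29.4, 2.1, 15.9], 0.093, 6], [[29.4, 2.1, 15.9], 0.093, 6], [[29.4, 2.1, 15.9], 0.093, 6], [[29.4, 2.1, 15.9], 0.093, 6], [[29.4, 2.1, 15.9], 0.093, 6]]'

```text
time: 1.4
tool_pos: [618.3, 7.9, 220.7]
tcp_rot: [-1.572, -0.0, -1.446]
contact_force: [0.3, 0.4, 0.1]
grip_width: 59.8
```

```bash
python3 -c "
from h import *
snap('wrist','w1')"; python3 go.py 633 -9 130 -1.445
```

```text
shift cm [np.float64(1.16), np.float64(8.92), np.float64(0.97)] turn -0.005 n 2 t 1.4 q [-0.12  0.54  1.27 -0.    1.33 -0.24] pos [622.    1.4 219.2] yaw -1.45 w 60.2 F [-0.3 -5.4 -0.9]
```

View pics/w1.png

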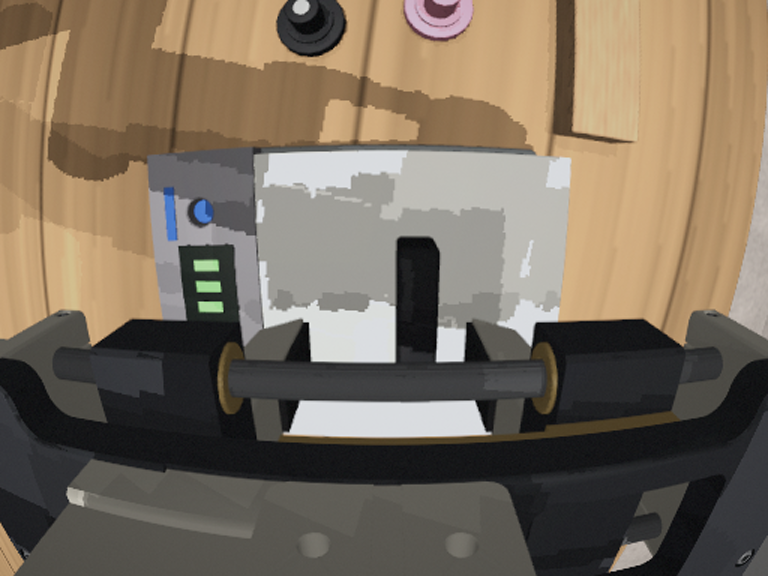

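The view shows the handle at about (417,300), aligned with the jaws, roughly 10 mm toward +x of the jaw centre as expected.

>>> apply_moves --rows '[[[1.2, 3, 1], 0, 6], [[1.2, 6, 1], 0, 6], [[1.2, 8.9, 1], 0, 6], [[1.2, 8.9, 1], 0, 6], [[1.2, 8.9, 1], 0, 6]]'

```text
time: 2.08
tool_pos: [634.0, -9.7, 131.3]
tcp_rot: [-1.569, -0.005, -1.45]
contact_force: [1.0, 0.2, 0.8]
grip_width: 59.9
```

```bash
python3 -c "
from h import *
snap('wrist','w2')"; python3 go.py 633 -9 130 -1.445
```

```text
shift cm [np.float64(-0.09), np.float64(0.18), np.float64(-0.11)] turn -0.005 n 1 t 2.1 q [-0.13  0.63  1.35 -0.    1.15 -0.25] pos [634.2  -9.7 131.8] yaw -1.45 w 60.1 F [0.5 0.8 0.7]
```

View pics/w2.png

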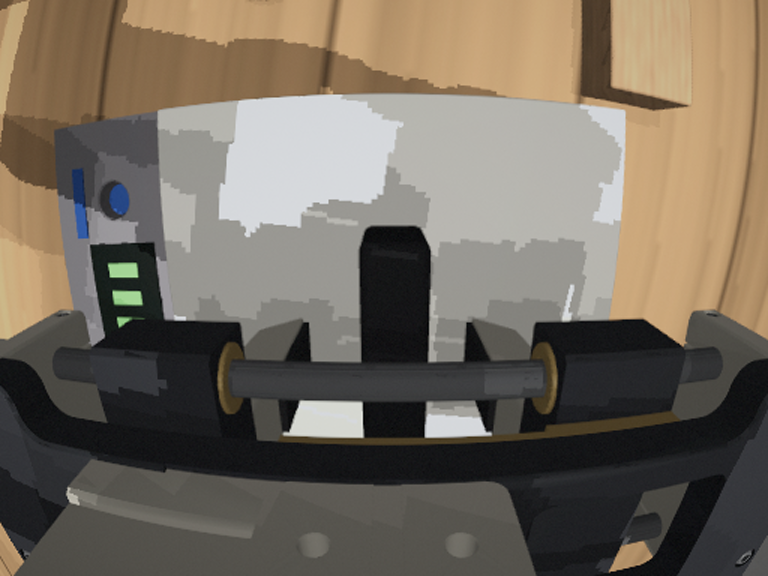

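The handle sits centred between the fingers, at column ~395. I'll close on it.

>>> apply_moves --rows '[[[0, 0.1, 0], 0, 1.5], [[0, 0.1, 0], 0, 1.5], [[0, 0.1, 0], 0, 1.5], [[0, 0.1, 0], 0, 1.5], [[0, 0.1, 0], 0, 1.5]]'

```text
time: 2.75
tool_pos: [634.4, -9.7, 130.9]
tcp_rot: [-1.568, -0.005, -1.45]
contact_force: [1.4, 0.3, 0.2]
grip_width: 21.7
```

>>> apply_moves --rows '[[[0, -2, 0], 0, 1.5], [[0, -4, 0], 0, 1.5], [[0, -7, 0], 0, 1.5], [[0, -11, 0], 0, 1.5], [[0, -15, 0], 0, 1.5]]'

```text
time: 3.38
tool_pos: [633.3, -9.0, 281.2]
tcp_rot: [-1.57, -0.004, -1.45]
contact_force: [1.4, -0.0, -2.1]
grip_width: 21.9
```

```bash
python3 -c "
from h import *
snap('scene','s1')
snap('wrist','w3')"; python3 go.py 400 -365 240 -1.571
```

```text
shift cm [np.float64(32.48), np.float64(4.55), np.float64(-27.66)] turn 0.121 n 7 t 3.5 q [-0.13  0.52  1.12 -0.    1.49 -0.25] pos [635.3  -9.2 285.5] yaw -1.45 w 21.7 F [-0.5 -0.2 -2.6]
```

View pics/s1.png

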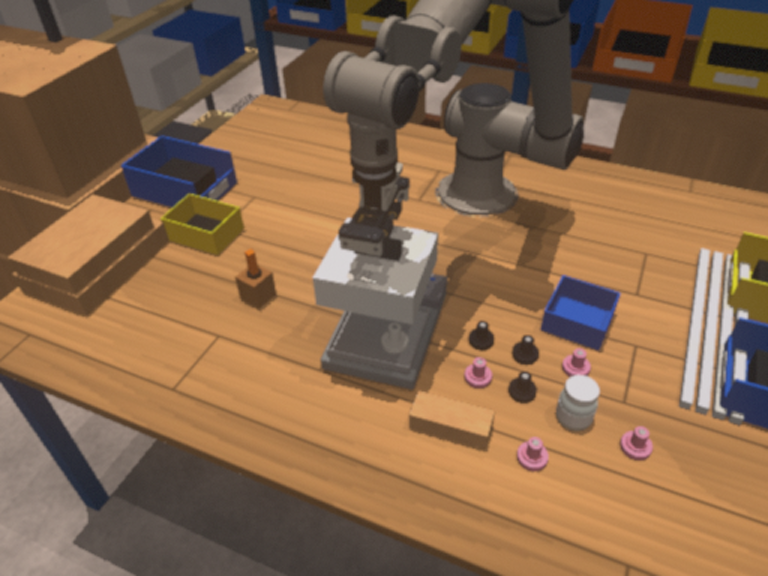

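The cover is clear of the pan, with one white foot visible at (395,335).

>>> apply_moves --rows '[[[32.5, 0, -27.7], 0.121, 1.5], [[32.5, 0, -27.7], 0.121, 1.5], [[32.5, 0, -27.7], 0.121, 1.5], [[32.5, 0, -27.7], 0.121, 1.5], [[32.5, 0, -27.7], 0.121, 1.5]]'

```text
time: 4.1
tool_pos: [460.3, -271.1, 281.9]
tcp_rot: [-1.561, -0.004, -1.571]
contact_force: [0.4, -0.7, -2.5]
grip_width: 21.7
```

```bash
python3 go.py 400 -365 150 -1.571
```

```text
shift cm [np.float64(9.39), np.float64(13.19), np.float64(-6.03)] turn 0.0 n 3 t 4.1 q [-0.68  0.32  1.43  0.    1.37 -0.68] pos [ 460.3 -271.1  281.9] yaw -1.571 w 21.7 F [ 0.4 -0.7 -2.5]
```

>>> apply_moves --rows '[[[5, 3, -3], 0, 1.5], [[9.4, 8, -6], 0, 1.5], [[9.4, 13.2, -6], 0, 1.5], [[9.4, 13.2, -6], 0, 1.5], [[9.4, 13.2, -6], 0, 1.5]]'

```text
time: 4.72
tool_pos: [402.3, -365.5, 150.7]
tcp_rot: [-1.56, -0.004, -1.57]
contact_force: [0.8, -1.1, -2.1]
grip_width: 22.4
```

```bash
python3 go.py 400 -365 91.5 -1.571
```

```text
shift cm [np.float64(-0.05), np.float64(5.92), np.float64(-0.23)] turn 0.001 n 1 t 4.7 q [-0.88  0.46  1.61  0.01  1.06 -0.89] pos [ 402.3 -365.5  150.7] yaw -1.57 w 22.4 F [ 0.8 -1.1 -2.1]
```

>>> apply_moves --rows '[[[0, 2.5, 0], 0, 1.5], [[0, 4.5, 0], 0, 1.5], [[0, 5.5, 0], 0, 1.5], [[0, 5.8, 0], 0, 1.5], [[0, 5.9, 0], 0, 1.5]]'

```text
time: 5.35
tool_pos: [403.6, -366.1, 92.8]
tcp_rot: [-1.559, -0.006, -1.57]
contact_force: [0.1, 0.2, -2.3]
grip_width: 21.4
```

```bash
python3 go.py 400 -365 91.5 -1.571; python3 -c "
from h import *
snap('wrist','w4')"
```

```text
shift cm [np.float64(-0.11), np.float64(0.13), np.float64(-0.36)] turn 0.001 n 1 t 5.3 q [-0.88  0.53  1.67  0.01  0.93 -0.89] pos [ 403.6 -366.1   92.8] yaw -1.57 w 21.4 F [ 0.1  0.2 -2.3]
```

View pics/w4.png

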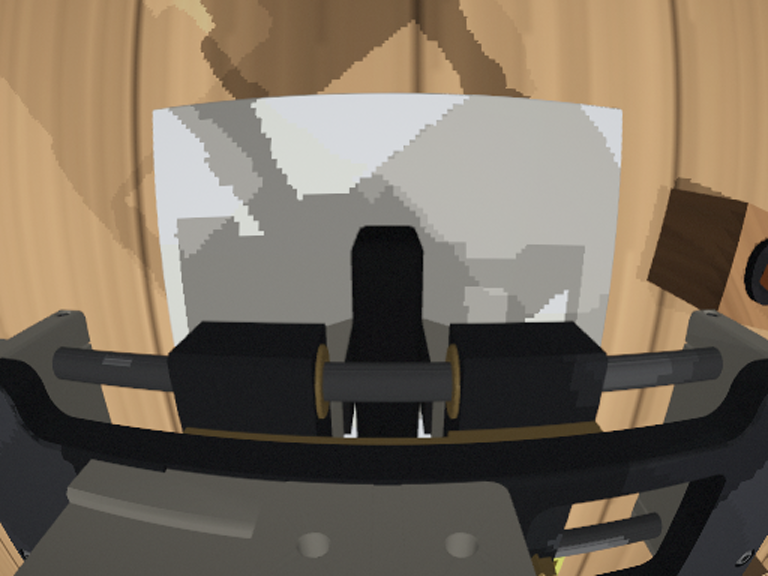

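>>> apply_moves --rows '[[[0, 0.15, 0], 0, 1.5], [[0, 0.3, 0], 0, 1.5], [[0, 0.3, 0], 0, 6], [[0, 0.3, 0], 0, 6], [[0, 0.3, 0], 0, 6]]'

```text
time: 6.02
tool_pos: [403.4, -366.2, 89.6]
tcp_rot: [-1.559, -0.006, -1.57]
contact_force: [-1.0, -0.4, 0.8]
grip_width: 46.8
```

>>> apply_moves --rows '[[[0, 0.2, 0], 0, 6], [[0, -5, 0], 0, 6], [[0, -10, 0], 0, 6], [[0, -16, 0], 0, 6], [[0, -16, 0], 0, 6]]'

```text
time: 6.65
tool_pos: [403.0, -367.1, 254.5]
tcp_rot: [-1.553, -0.013, -1.57]
contact_force: [0.1, 1.2, -0.9]
grip_width: 60.0
```

```bash
python3 -c "
from h import *
snap('scene','s2',1.5);im=snap('top','t2')
c=cv2.resize(im[140:280,120:350],(800,487),interpolation=cv2.INTER_CUBIC); cv2.imwrite('pics/t2z.png',c[...,::-1])"; python3 go.py 400 -365 91.5 -1.571
```

```text
shift cm [np.float64(-0.03), np.float64(15.82), np.float64(-0.15)] turn 0.001 n 3 t 6.8 q [-0.88  0.36  1.47  0.01  1.3  -0.88] pos [ 401.5 -365.3  249.7] yaw -1.57 w 59.9 F [-0.8 -0.3 -0.6]
```

View pics/s2.png

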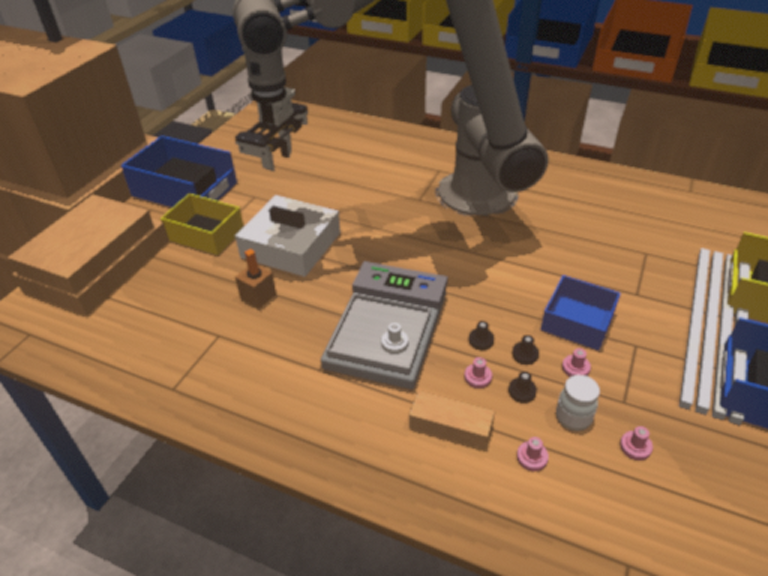

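View pics/t2z.png

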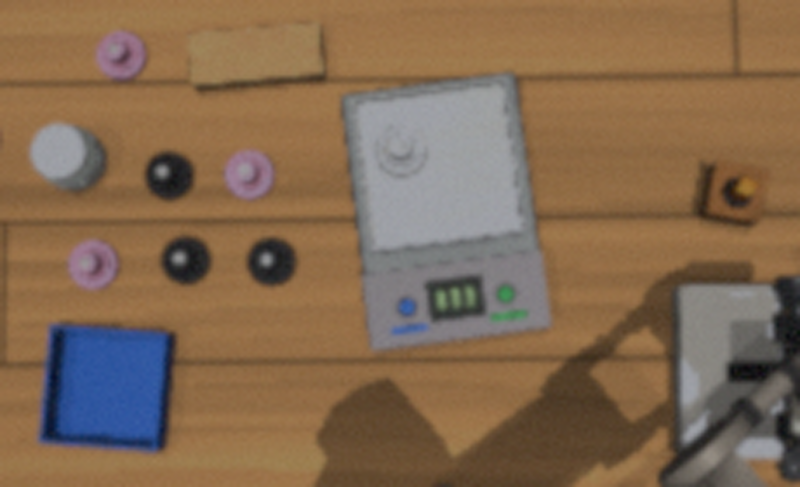

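One white foot stands in the pan, at crop (401,151). The cover is upright on the bench.

```bash
python3 - <<'E'
from h import *
f=800/230.; g=lambda u,v:(120+(u+.5)/f-.5,140+(v+.5)/f-.5)
def p(name,u,v,z): 
    q=onz('top',*g(u,v),z); print(name,q.round(1)); return q
P=[p('base',*a,40)[:2] for a in ((343,97),(515,74),(549,325),(371,349))]
p('w disc',402,151,62); p('w top',401,148,98)
p('base top corners mid',429,85,40)
gs=lambda u,v:(u/1.5,v/1.5)
def tri(a,b):
    o1,d1=ray('top',*g(*a));o2,d2=ray('scene',*b)
    A=np.stack([d1,-d2],1);s=np.linalg.lstsq(A,o2-o1,rcond=None)[0]
    P,Q=o1+s[0]*d1,o2+s[1]*d2; print('tri',((P+Q)/2).round(1),np.linalg.norm(P-Q).round(1))
tri((401,147),gs(395,327))
E
python3 go.py 650 13 200 -1.445
```

```text
base [716.2  97.8  40. ]
base [740.2 -96.8  40. ]
base [ 456.9 -130.9   40. ]
base [432.2  67.5  40. ]
w disc [651.2  30.5  62. ]
w top [649.8  29.9  98. ]
base top corners mid [7.288e+02 5.000e-01 4.000e+01]
tri [650.5  32.2  93.9] 4.5
shift cm [np.float64(-37.81), np.float64(4.97), np.float64(24.88)] turn -0.125 n 8 t 6.8 q [-0.88  0.36  1.47  0.01  1.3  -0.88] pos [ 401.5 -365.3  249.7] yaw -1.57 w 59.9 F [-0.8 -0.3 -0.6]
```

```bash
python3 go.py 650 30.5 200 -1.445
```

```text
shift cm [np.float64(-39.56), np.float64(4.97), np.float64(24.88)] turn -0.125 n 8 t 6.8 q [-0.88  0.36  1.47  0.01  1.3  -0.88] pos [ 401.5 -365.3  249.7] yaw -1.57 w 59.9 F [-0.8 -0.3 -0.6]
```

>>> apply_moves --rows '[[[-39.6, 0, 24.9], -0.125, 6], [[-39.6, 0, 24.9], -0.125, 6], [[-39.6, 0, 24.9], -0.125, 6], [[-39.6, 0, 24.9], -0.125, 6], [[-39.6, 0, 24.9], -0.125, 6]]'

```text
time: 7.38
tool_pos: [567.8, -98.6, 247.8]
tcp_rot: [-1.563, -0.006, -1.445]
contact_force: [1.4, -0.9, 0.2]
grip_width: 59.9
```

```bash
python3 go.py 650 30.5 150 -1.445
```

```text
shift cm [np.float64(-11.78), np.float64(9.78), np.float64(9.78)] turn -0.0 n 3 t 7.4 q [-0.3   0.43  1.37 -0.    1.33 -0.43] pos [567.8 -98.6 247.8] yaw -1.445 w 59.9 F [ 1.4 -0.9  0.2]
```

>>> apply_moves --rows '[[[-11.8, 2, 9.8], 0, 6], [[-11.8, 5, 9.8], 0, 6], [[-11.8, 9.8, 9.8], 0, 6], [[-11.8, 9.8, 9.8], 0, 6], [[-11.8, 9.8, 9.8], 0, 6]]'

```text
time: 8.0
tool_pos: [650.3, 29.8, 148.5]
tcp_rot: [-1.566, -0.006, -1.445]
contact_force: [0.4, -0.4, 0.4]
grip_width: 60.0
```

```bash
python3 go.py 650 30.5 82 -1.445;python3 -c "
from h import *
snap('wrist','w5')"
```

```text
shift cm [np.float64(-0.07), np.float64(6.65), np.float64(-0.02)] turn 0.0 n 2 t 8.0 q [-0.07  0.65  1.28 -0.01  1.21 -0.19] pos [650.3  29.8 148.5] yaw -1.445 w 60.0 F [ 0.4 -0.4  0.4]
```

View pics/w5.png

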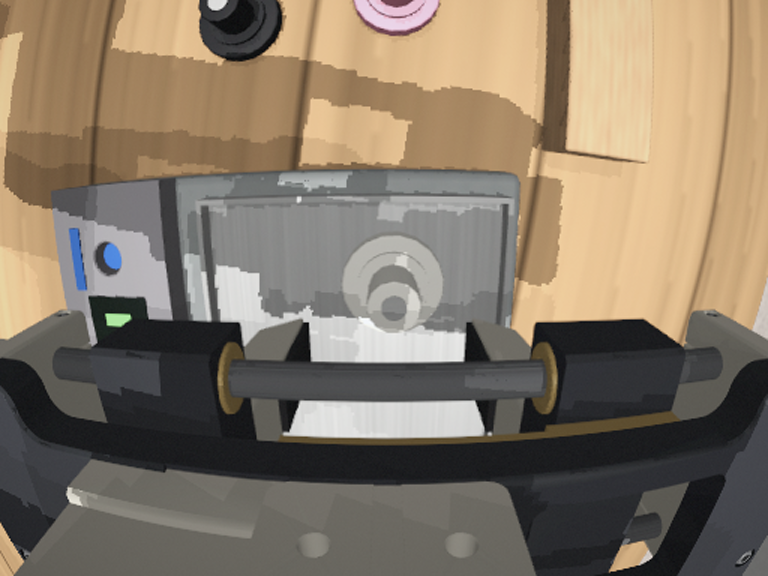

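```bash
python3 -c "
from h import *
for z,u,v in ((98,394,308),(62,393,283)): print(onz('wrist',u/1.5,v/1.5,z))"
```

```text
[653.79728379  31.49663494  98.        ]
[653.90951558  33.16130336  62.        ]
```

The wrist view puts the white foot at (653.5,32), within 3 mm of the first fix. Descending.

>>> apply_moves --rows '[[[-0.2, 2, 0.3], 0, 6], [[-0.2, 5, 0.3], 0, 6], [[-0.2, 6.6, 0.3], 0, 6], [[-0.2, 6.6, 0.3], 0, 6], [[-0.2, 6.6, 0.3], 0, 2]]'

```text
time: 8.68
tool_pos: [655.0, 30.9, 85.5]
tcp_rot: [-1.561, -0.007, -1.446]
contact_force: [-0.3, 0.1, -0.7]
grip_width: 53.7
```

>>> apply_moves --rows '[[[0, 0, 0], 0, 1.8], [[0, 0, 0], 0, 1.8], [[0, 0, 0], 0, 1.8], [[0, 0, 0], 0, 1.8], [[0, -2, 0], 0, 1.8]]'

```text
time: 9.3
tool_pos: [653.6, 31.1, 103.9]
tcp_rot: [-1.565, -0.006, -1.446]
contact_force: [-0.2, 0.5, -1.8]
grip_width: 25.3
```

```bash
python3 -c "
from h import *
snap('wrist','w6')"; python3 go.py 394 357 200 -0.9
```

```text
shift cm [np.float64(-35.6), np.float64(-9.21), np.float64(-21.9)] turn -0.546 n 7 t 9.3 q [-0.07  0.69  1.31 -0.01  1.13 -0.19] pos [655.6  31.1 107.9] yaw -1.446 w 25.2 F [ 0.9 -0.1  0.8]
```

View pics/w6.png

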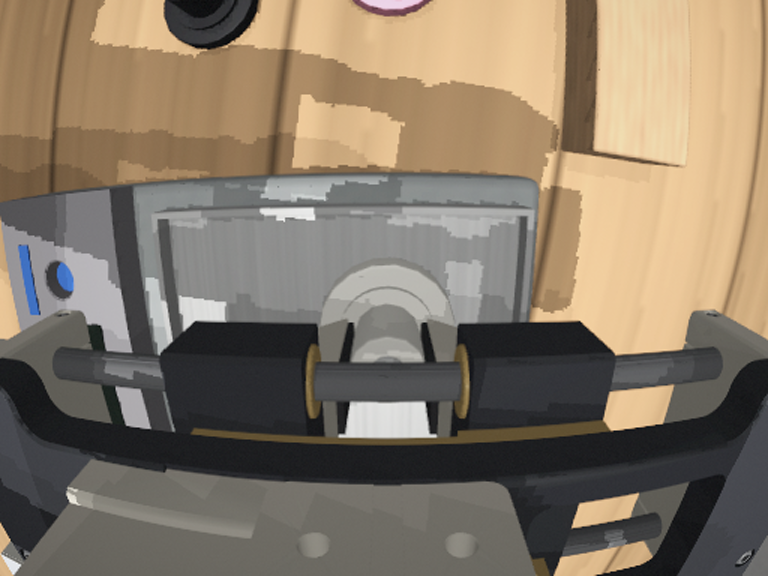

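The white foot is held upright (25 mm opening). Next it goes to the bin.

>>> apply_moves --rows '[[[0, -5, 0], 0, 1.8], [[0, -10, 0], 0, 1.8], [[-35.6, -10, -21.9], 0.19, 1.8], [[-35.6, -10, -21.9], 0.19, 1.8], [[-35.6, -10, -21.9], 0.19, 1.8]]'

```text
time: 9.98
tool_pos: [535.7, 179.0, 205.2]
tcp_rot: [-1.558, -0.005, -1.637]
contact_force: [0.2, -0.2, -0.7]
grip_width: 25.3
```

```bash
python3 go.py 394 357 200 -1.637
```

```text
shift cm [np.float64(-16.82), np.float64(0.52), np.float64(-15.31)] turn 0.0 n 4 t 10.0 q [ 0.19  0.44  1.48 -0.01  1.21  0.26] pos [535.7 179.  205.2] yaw -1.637 w 25.3 F [ 0.2 -0.2 -0.7]
```

>>> apply_moves --rows '[[[-16.8, 0, -15.3], 0, 1.8], [[-16.8, 0, -15.3], 0, 1.8], [[-16.8, 0, -15.3], 0, 1.8], [[-16.8, 4, -15.3], 0, 1.8], [[-16.8, 6, -15.3], 0, 1.8]]'

```text
time: 10.6
tool_pos: [392.0, 358.1, 140.5]
tcp_rot: [-1.56, -0.006, -1.632]
contact_force: [1.3, 0.9, -0.8]
grip_width: 25.3
```

```bash
python3 -c "
from h import *
snap('wrist','w7');snap('scene','s7')
"; python3 go.py 394 357 44 -1.637
```

```text
shift cm [np.float64(-0.09), np.float64(9.6), np.float64(0.09)] turn 0.002 n 2 t 10.7 q [ 0.6   0.45  1.65 -0.01  1.03  0.67] pos [393.1 356.2 140. ] yaw -1.635 w 25.4 F [ 0.5  0.2 -0.9]
```

View pics/w7.png

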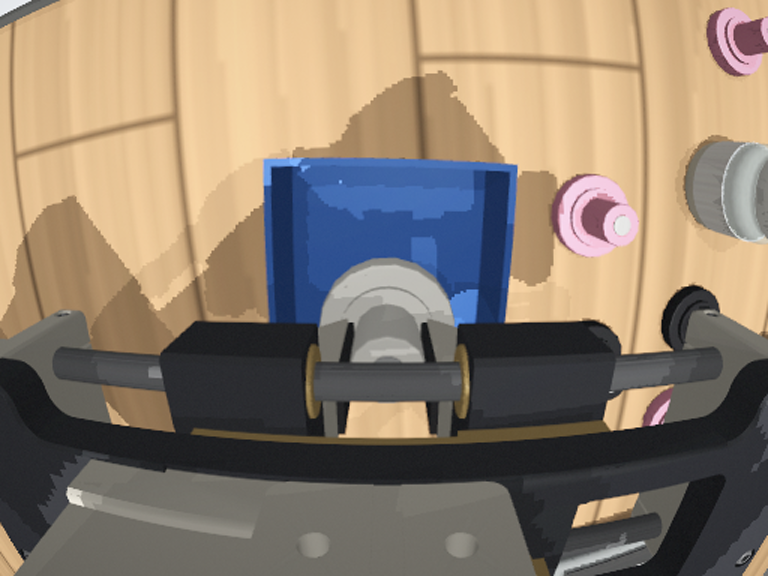

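```bash
python3 -c "
from h import *
for u,v in ((265,160),(517,167)): print(onz('wrist',u/1.5,v/1.5,60))"
```

```text
[336.43001579 430.45040768  60.        ]
[463.68944844 418.75560876  60.        ]
```

>>> apply_moves --rows '[[[-0.2, 4, 0.1], 0, 1.8], [[-0.2, 8, 0.1], 0, 1.8], [[-0.2, 9.4, 0.1], 0, 1.8], [[-0.2, 9.7, 0.1], 0, 1.8], [[-0.2, 9.7, 0.1], 0, 1.8]]'

```text
time: 11.32
tool_pos: [396.0, 357.8, 44.3]
tcp_rot: [-1.559, -0.006, -1.635]
contact_force: [-0.2, -1.2, -0.0]
grip_width: 25.1
```

>>> apply_moves --rows '[[[0, 0, 0], 0, 4.5], [[0, 0, 0], 0, 4.5], [[0, 0, 0], 0, 4.5], [[0, -5, 0], 0, 4.5], [[0, -11, 0], 0, 4.5]]'

```text
time: 11.95
tool_pos: [394.1, 358.1, 154.7]
tcp_rot: [-1.562, -0.008, -1.635]
contact_force: [1.2, 0.3, -0.1]
grip_width: 44.8
```

```bash
python3 -c "
from h import *
snap('wrist','w8')
"; python3 go.py 600 -332 220 -1.445
```

```text
shift cm [np.float64(67.82), np.float64(-5.65), np.float64(24.66)] turn -0.19 n 12 t 12.0 q [ 0.6   0.43  1.62 -0.01  1.08  0.67] pos [397.4 360.7 163.5] yaw -1.635 w 44.8 F [2.7 2.8 6.1]
```

View pics/w8.png

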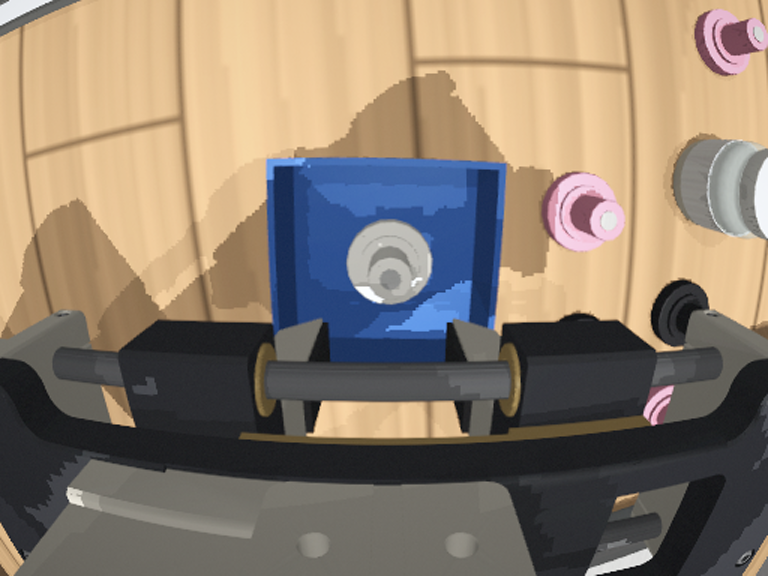

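The white foot stands inside the bin at (390,265). Next is the stylus.

>>> apply_moves --rows '[[[67.8, -8, 24.7], -0.19, 6], [[67.8, -8, 24.7], -0.19, 6], [[67.8, -8, 24.7], -0.19, 6], [[67.8, -8, 24.7], -0.19, 6], [[67.8, -8, 24.7], -0.19, 6]]'

```text
time: 12.62
tool_pos: [481.4, 65.3, 194.3]
tcp_rot: [-1.55, -0.003, -1.445]
contact_force: [2.0, 0.1, 0.2]
grip_width: 60.0
```

```bash
python3 go.py 600 -332 220 -1.445
```

```text
shift cm [np.float64(40.91), np.float64(-2.57), np.float64(6.78)] turn -0.0 n 7 t 12.6 q [-0.02  0.31  1.72  0.    1.1  -0.15] pos [481.4  65.3 194.3] yaw -1.445 w 60.0 F [2.  0.1 0.2]
```

>>> apply_moves --rows '[[[40.9, -4, 6.8], 0, 6], [[40.9, -4, 6.8], 0, 6], [[40.9, -4, 6.8], 0, 6], [[40.9, -4, 6.8], 0, 6], [[40.9, -4, 6.8], 0, 6]]'

```text
time: 13.25
tool_pos: [569.7, -232.8, 226.2]
tcp_rot: [-1.549, -0.003, -1.445]
contact_force: [0.5, -0.1, -0.7]
grip_width: 59.7
```

>>> apply_moves --rows '[[[10.2, -1, 0.7], 0, 6], [[10.2, -1, 0.7], 0, 6], [[10.2, -1, 0.7], 0, 6], [[10.2, -1, 0.7], 0, 6]]'

```text
time: 13.75
tool_pos: [589.0, -332.4, 236.1]
tcp_rot: [-1.55, -0.002, -1.445]
contact_force: [0.0, 0.4, -0.6]
grip_width: 60.1
```

```bash
python3 -c "
from h import *
snap('wrist','w9')
"; python3 go.py 600 -332 220 -1.445
```

```text
shift cm [np.float64(0.15), np.float64(1.65), np.float64(1.08)] turn 0.001 n 1 t 13.8 q [-0.63  0.62  1.07  0.01  1.43 -0.76] pos [ 589.1 -331.9  236.5] yaw -1.444 w 59.9 F [ 0.6 -0.1 -0.3]
```

View pics/w9.png

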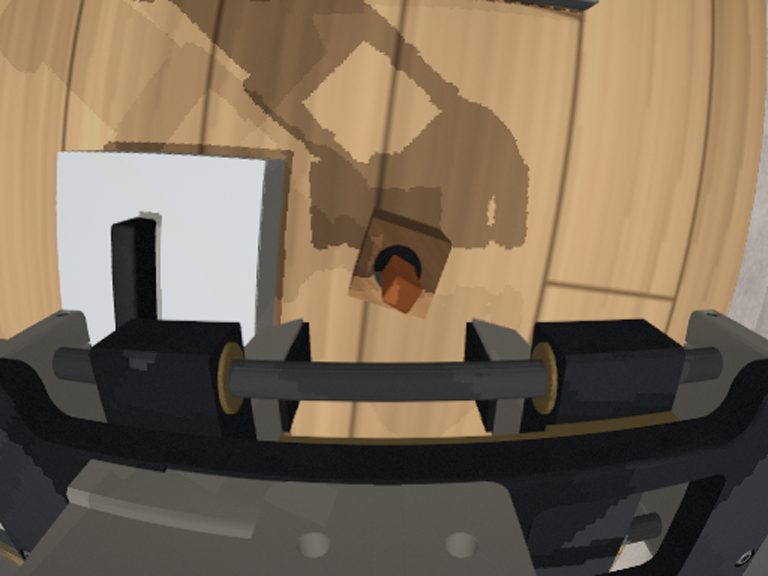

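```bash
python3 -c "
from h import *
im=np.load('pics/w9.npy')[130:220,220:320]; cv2.imwrite('pics/w9z.png',cv2.resize(im,None,fx=6.6,fy=6.6,interpolation=cv2.INTER_CUBIC)[...,::-1])
"
```

```text
(no output)
```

View pics/w9z.png

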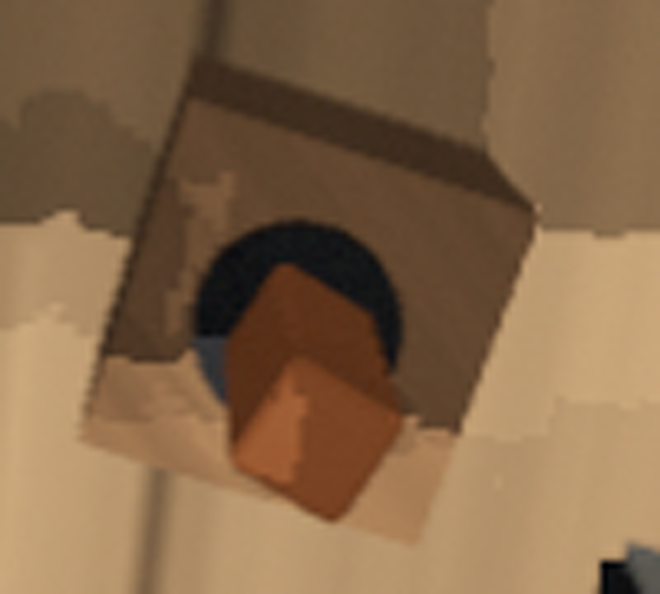

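```bash
python3 -c "
from h import *
g=lambda u,v:(220+(u+.5)/6.6-.5,130+(v+.5)/6.6-.5)
P=np.array([onz('wrist',*g(*a),136)[:2] for a in ((298,355),(402,420),(335,522),(232,460))])
print(P.mean(0))
for i in range(4):
  d=P[(i+1)%4]-P[i]; print(np.linalg.norm(d),np.arctan2(d[1],d[0]))
S=np.array([onz('wrist',*g(*a),70)[:2] for a in ((193,95),(532,212),(416,545),(82,437))])
print(S.mean(0))
for i in range(4):
  d=S[(i+1)%4]-S[i]; print(np.linalg.norm(d),np.arctan2(d[1],d[0]))
"
```

```text
[ 599.62747559 -336.85985994]
16.210827531835186 -0.4499344314237982
16.403423594729585 -1.9944538339682991
16.110542385034393 2.6962164236521566
16.47976666885411 1.1531151785662832
[ 601.66665653 -337.86220938]
57.90020742909162 -0.20839610542933582
59.711305354054154 -1.7456707714890545
59.08000111088868 2.931051374423751
59.5566900949158 1.376195742644513
```

```bash
python3 go.py 600.3 -335.5 165 -2.004
```

```text
shift cm [np.float64(0.5), np.float64(7.15), np.float64(1.06)] turn 0.56 n 4 t 13.8 q [-0.63  0.62  1.07  0.01  1.43 -0.76] pos [ 589.1 -331.9  236.5] yaw -1.444 w 59.9 F [ 0.6 -0.1 -0.3]
```

>>> apply_moves --rows '[[[0.5, 0, 1.1], 0.56, 5], [[0.5, 3, 1.1], 0.56, 5], [[0.5, 5, 1.1], 0.56, 5], [[0.5, 6.5, 1.1], 0.56, 5], [[0.5, 6.5, 1.1], 0.56, 5]]'

```text
time: 14.42
tool_pos: [601.8, -334.2, 170.8]
tcp_rot: [-1.554, 0.01, -2.0]
contact_force: [0.1, 0.1, 0.0]
grip_width: 49.9
```

```bash
python3 -c "
from h import *
snap('wrist','w10')
"; python3 go.py 600.3 -335.5 112 -2.004
```

```text
shift cm [np.float64(0.14), np.float64(6.0), np.float64(-0.14)] turn 0.004 n 1 t 14.5 q [-0.62  0.69  1.13  0.01  1.31 -0.2 ] pos [ 602.2 -334.8  172. ] yaw -2.0 w 49.5 F [-0.2  0.6  0.5]
```

View pics/w10.png

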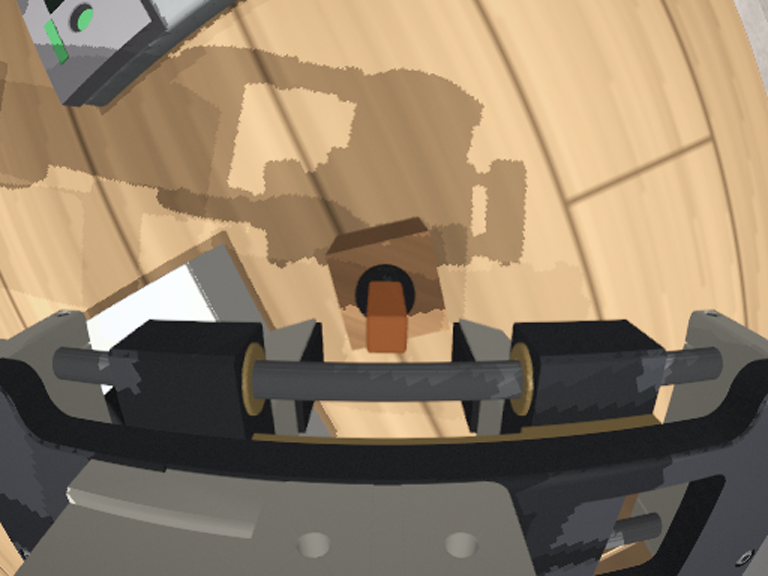

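```bash
python3 -c "
from h import *
print(onz('wrist',386/1.5,334.5/1.5,136), proj('wrist',[602.2,-334.8,136])*1.5)
print(onz('wrist',384/1.5,293/1.5,76))
P=[onz('wrist',u/1.5,v/1.5,136)[:2] for u,v in ((367,317),(405,317),(406,352),(367,352))]
print([np.linalg.norm(P[i]-P[i-1]).round(1) for i in range(4)])
"
```

```text
[ 600.11630045 -338.47381495  136.        ] [386.82930265 325.42344401]
[ 600.48248577 -337.52957463   76.        ]
[np.float64(16.4), np.float64(16.2), np.float64(16.4), np.float64(17.1)]
```

>>> apply_moves --rows '[[[0.3, 2, 0], 0, 5], [[0.3, 4, 0], 0, 5], [[0.3, 6, 0], 0, 5], [[0.3, 6, 0], 0, 5], [[0.3, 6, 0], 0, 1]]'

```text
time: 15.1
tool_pos: [602.9, -337.9, 113.6]
tcp_rot: [-1.549, 0.009, -2.0]
contact_force: [0.7, -0.2, 1.4]
grip_width: 43.9
```

>>> apply_moves --rows '[[[0, 0, 0], 0, 1], [[0, 0, 0], 0, 1], [[0, 0, 0], 0, 1], [[0, 0, 0], 0, 1], [[0, -0.3, 0], 0, 1]]'

```text
time: 15.72
tool_pos: [602.8, -337.8, 116.4]
tcp_rot: [-1.55, 0.009, -2.0]
contact_force: [0.2, -0.7, -0.8]
grip_width: 18.2
```

```bash
python3 -c "
from h import *
snap('wrist','w11')
"; python3 go.py 600.3 -335.5 112 -2.004
```

```text
shift cm [np.float64(-0.11), np.float64(0.49), np.float64(-0.35)] turn 0.004 n 1 t 15.8 q [-0.63  0.74  1.19  0.01  1.19 -0.2 ] pos [ 603.  -337.9  116.9] yaw -2.0 w 18.1 F [1.  0.7 0.4]
```

View pics/w11.png

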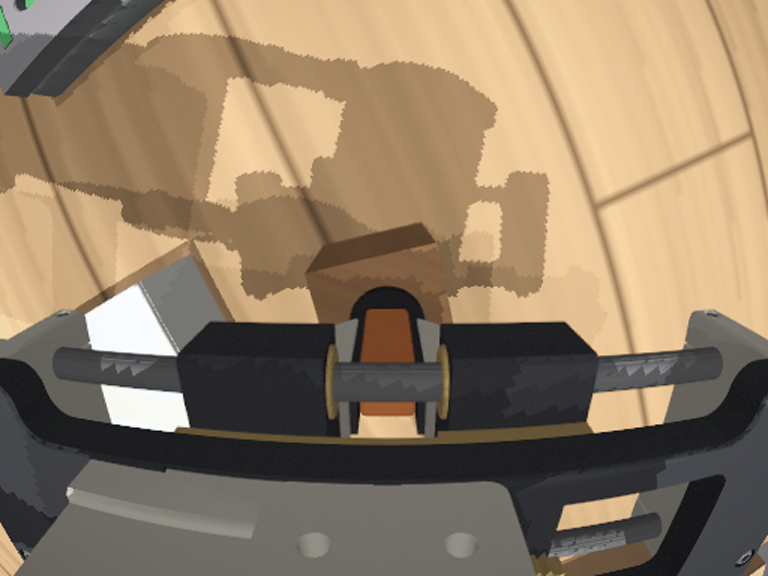

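Stylus gripped at 18 mm opening. Lifting it straight out.

>>> apply_moves --rows '[[[0, -2, 0], 0, 1], [[0, -4, 0], 0, 1], [[0, -7, 0], 0, 1], [[0, -10, 0], 0, 1], [[0, -11, 0], 0, 1]]'

```text
time: 16.4
tool_pos: [601.1, -338.3, 228.8]
tcp_rot: [-1.545, 0.008, -1.999]
contact_force: [-0.2, -0.1, 0.1]
grip_width: 17.9
```

```bash
python3 -c "
from h import *
im=snap('scene','s12'); s=bot.get_obs(); p=s['tool_pos']; print(p, proj('scene',p), proj('scene',p-[0,0,104]),proj('top',p))
x,y=proj('scene',p-[0,0,40]).astype(int)
c=im[y-50:y+50,x-50:x+50]; cv2.imwrite('pics/s12z.png',cv2.resize(c,None,fx=6,fy=6,interpolation=cv2.INTER_CUBIC)[...,::-1]); print(x,y)
"; python3 go.py 485 0 225 -2.0
```

```text
[ 600.98399977 -338.24374452  228.94774539] [160.67313412 144.95407838] [166.18958468 170.19793757] [338.70887375 189.95996794]
162 154
shift cm [np.float64(-25.94), np.float64(0.39), np.float64(-24.61)] turn 0.0 n 6 t 16.4 q [-0.63  0.65  1.04  0.01  1.42 -0.2 ] pos [ 601.  -338.2  228.9] yaw -2.0 w 18.0 F [1.8 0.7 0.6]
```

View pics/s12z.png

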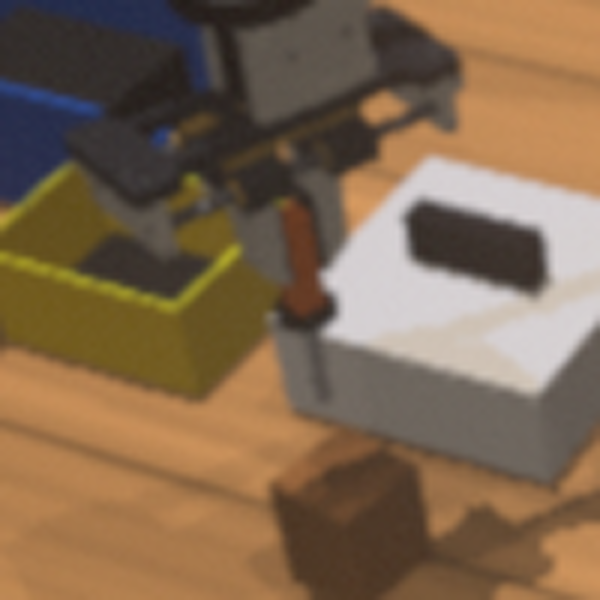

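The stylus is upright, with its tip at (165.3,170.3) against a predicted (166.2,170.2).

>>> apply_moves --rows '[[[-25.9, 0, -24.6], 0, 1], [[-25.9, 0, -24.6], 0, 1], [[-25.9, 0, -24.6], 0, 1], [[-25.9, 0, -24.6], 0, 1], [[-25.9, 0, -24.6], 0, 1]]'

```text
time: 17.08
tool_pos: [497.8, -40.2, 223.8]
tcp_rot: [-1.547, 0.008, -2.0]
contact_force: [1.3, 0.9, -0.8]
grip_width: 17.6
```

```bash
 python3 go.py 482 0 225 -2.0
```

```text
shift cm [np.float64(-3.0), np.float64(-0.12), np.float64(-3.11)] turn 0.0 n 1 t 17.1 q [-0.24  0.3   1.64  0.    1.18  0.19] pos [497.8 -40.2 223.8] yaw -2.0 w 17.6 F [ 1.3  0.9 -0.8]
```

>>> apply_moves --rows '[[[-3, 0, -3.1], 0, 1], [[-3, 1, -3.1], 0, 1], [[-3, 1, -3.1], 0, 1]]'

```text
time: 17.45
tool_pos: [481.9, -0.3, 211.9]
tcp_rot: [-1.549, 0.007, -1.999]
contact_force: [-1.0, -0.1, -1.1]
grip_width: 17.9
```

```bash
python3 -c "
from h import *
im=snap('wrist','w13')
hsv=cv2.cvtColor(im,cv2.COLOR_RGB2HSV)
for k,m in (('blue',(abs(hsv[...,0].astype(int)-108)<12)&(hsv[...,1]>120)),('green',(abs(hsv[...,0].astype(int)-65)<14)&(hsv[...,1]>100))):
  N,l,s,c=cv2.connectedComponentsWithStats(m.astype(np.uint8))
  for i in range(1,N):
    if s[i][4]>20: print(k,c[i].round(1),s[i],onz('wrist',*c[i],54).round(1))
"; python3 go.py 480 27.6 184 -2.0
```

```text
blue [57.4  7.2] [ 32   0  60  21 782] [355.9 286.9  54. ]
blue [240.7 152. ] [233 144  16  17 220] [479.2  27.5  54. ]
blue [219.7 166.3] [207 149  27  36 305] [453.1  23.2  54. ]
shift cm [np.float64(-2.48), np.float64(2.84), np.float64(-1.4)] turn -0.0 n 1 t 17.5 q [-0.16  0.28  1.7   0.    1.14  0.27] pos [482.4  -0.8 212.4] yaw -2.0 w 18.1 F [ 0.5 -1.  -0.6]
```

View pics/w13.png

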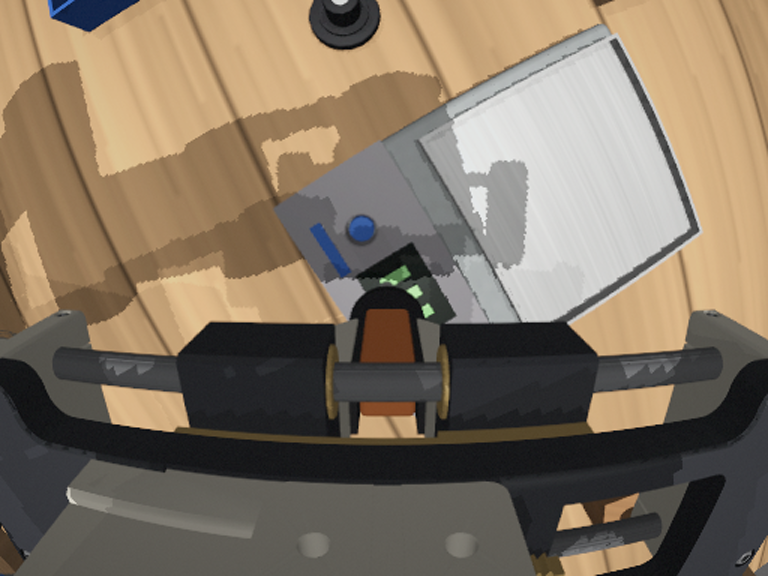

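```bash
python3 go.py 478 28.2 178 -2.0
```

```text
shift cm [np.float64(-2.45), np.float64(3.44), np.float64(-1.61)] turn -0.0 n 1 t 17.5 q [-0.16  0.28  1.7   0.    1.14  0.27] pos [482.4  -0.8 212.4] yaw -2.0 w 18.1 F [ 0.5 -1.  -0.6]
```

>>> apply_moves --rows '[[[-2.4, 1.5, -1.6], 0, 1], [[-2.4, 3.4, -1.6], 0, 1], [[-2.4, 3.4, -1.6], 0, 1], [[-2.4, 3.4, -1.6], 0, 1]]'

```text
time: 18.0
tool_pos: [479.4, 26.7, 178.7]
tcp_rot: [-1.548, 0.008, -2.002]
contact_force: [-1.0, -0.5, -0.4]
grip_width: 17.8
```

```bash
python3 go.py 478 28.2 152 -2.0; python3 -c "
from h import *
snap('wrist','w14')
im=snap('scene','s14'); y,x=127,267
c=im[135:215,230:310]; cv2.imwrite('pics/s14z.png',cv2.resize(c,None,fx=7,fy=7,interpolation=cv2.INTER_CUBIC)[...,::-1])
"
```

```text
shift cm [np.float64(-0.08), np.float64(2.67), np.float64(-0.19)] turn -0.002 n 1 t 18.0 q [-0.1   0.31  1.76 -0.    1.05  0.33] pos [479.4  26.7 178.7] yaw -2.002 w 17.8 F [-1.  -0.5 -0.4]
```

View pics/w14.png

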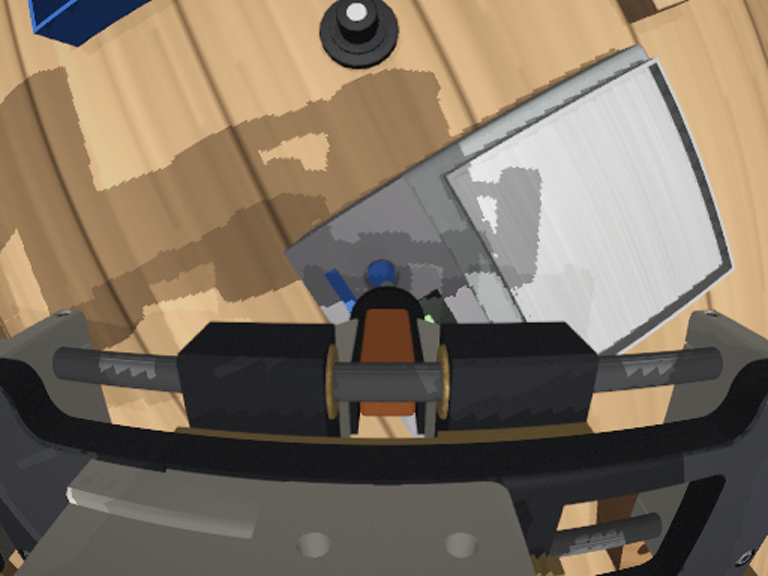

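View pics/s14z.png

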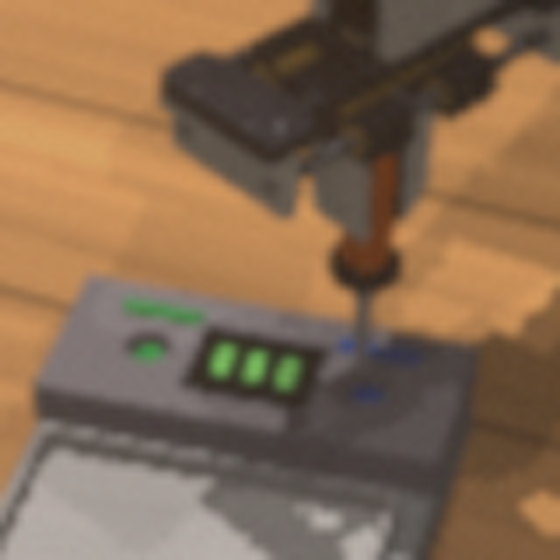

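The tip is aligned over the blue button. Pressing in steps with a force check.

>>> apply_moves --rows '[[[-0.1, 1.2, -0.1], 0, 1], [[-0.1, 2, -0.1], 0, 1], [[-0.1, 2.4, -0.1], 0, 1], [[-0.1, 2.6, -0.1], 0, 1], [[-0.1, 2.6, -0.1], 0, 1]]'

```text
time: 18.73
tool_pos: [479.3, 28.2, 153.0]
tcp_rot: [-1.548, 0.008, -2.001]
contact_force: [-2.0, -0.3, 1.6]
grip_width: 17.7
```

```bash
python3 go.py 478 28.2 152 -2.0
```

```text
shift cm [np.float64(0.06), np.float64(0.1), np.float64(-0.12)] turn -0.001 n 1 t 18.7 q [-0.1   0.34  1.79 -0.    0.98  0.33] pos [479.3  28.2 153. ] yaw -2.001 w 17.7 F [-2.  -0.3  1.6]
```

>>> apply_moves --rows '[[[0, 0.15, 0], 0, 1], [[0, 0.3, 0], 0, 1], [[0, 0.4, 0], 0, 1], [[0, 0.4, 0], 0, 1]]'

```text
time: 19.23
tool_pos: [479.6, 28.2, 149.9]
tcp_rot: [-1.547, 0.008, -2.001]
contact_force: [-3.1, 0.3, 10.8]
grip_width: 17.8
```

```bash
python3 -c "
from h import *
for i in range(5):
  vision.capture('top'); s=bot.get_obs(); print(s['contact_force'].round(1),s['tool_pos'].round(1))"
```

```text
[-3.6  0.7 10.9] [479.7  28.2 149.9]
[-3.3  0.3 10.6] [479.7  28.2 149.9]
[-3.3  0.7 10.5] [479.6  28.2 149.9]
[-3.9  1.3 10.4] [479.7  28.2 149.9]
[-3.   0.6 10.3] [479.7  28.2 149.9]
```

Force is 10.8 N with the tip at about 46–48 mm, so the zero button is fully down. Returning the stylus.

>>> apply_moves --rows '[[[0, -1, 0], 0, 1], [[0, -3, 0], 0, 1], [[0, -5, 0], 0, 1], [[0, -8, 0], 0, 1], [[0, -8, 0], 0, 1]]'

```text
time: 20.1
tool_pos: [478.9, 28.4, 231.9]
tcp_rot: [-1.542, 0.01, -2.001]
contact_force: [0.9, -0.3, -0.5]
grip_width: 17.7
```

```bash
python3 go.py 602.9 -337.9 232 -2.0
```

```text
shift cm [np.float64(28.11), np.float64(-0.01), np.float64(26.55)] turn -0.001 n 7 t 20.1 q [-0.1   0.25  1.68 -0.    1.18  0.33] pos [478.9  28.4 231.9] yaw -2.001 w 17.7 F [ 0.9 -0.3 -0.5]
```

>>> apply_moves --rows '[[[28.1, 0, 26.6], 0, 1], [[28.1, 0, 26.6], 0, 1], [[28.1, 0, 26.6], 0, 1], [[28.1, 0, 26.6], 0, 1], [[28.1, 0, 26.6], 0, 1]]'

```text
time: 20.72
tool_pos: [579.1, -269.0, 234.1]
tcp_rot: [-1.543, 0.01, -2.001]
contact_force: [1.4, 0.3, -0.4]
grip_width: 17.9
```

```bash
python3 go.py 602.9 -337.9 200 -2.0
```

```text
shift cm [np.float64(5.27), np.float64(3.41), np.float64(5.04)] turn -0.001 n 2 t 20.7 q [-0.56  0.54  1.22  0.01  1.35 -0.13] pos [ 579.1 -269.   234.1] yaw -2.001 w 17.9 F [ 1.4  0.3 -0.4]
```

>>> apply_moves --rows '[[[5.3, 0.5, 5], 0, 1], [[5.3, 2, 5], 0, 1], [[5.3, 3.4, 5], 0, 1], [[5.3, 3.4, 5], 0, 1], [[5.3, 3.4, 5], 0, 1]]'

```text
time: 21.35
tool_pos: [603.7, -336.6, 201.8]
tcp_rot: [-1.543, 0.01, -2.0]
contact_force: [0.5, -0.3, 0.1]
grip_width: 17.8
```

```bash
python3 go.py 602.9 -337.9 114.5 -2.0; python3 -c "
from h import *
snap('wrist','w15')
im=snap('scene','s15')
c=im[110:210,120:220]; cv2.imwrite('pics/s15z.png',cv2.resize(c,None,fx=6,fy=6,interpolation=cv2.INTER_CUBIC)[...,::-1])
"
```

```text
shift cm [np.float64(0.16), np.float64(8.73), np.float64(-0.02)] turn 0.0 n 2 t 21.4 q [-0.63  0.67  1.08  0.02  1.36 -0.2 ] pos [ 603.7 -336.6  201.8] yaw -2.0 w 17.8 F [ 0.5 -0.3  0.1]
```

View pics/s15z.png

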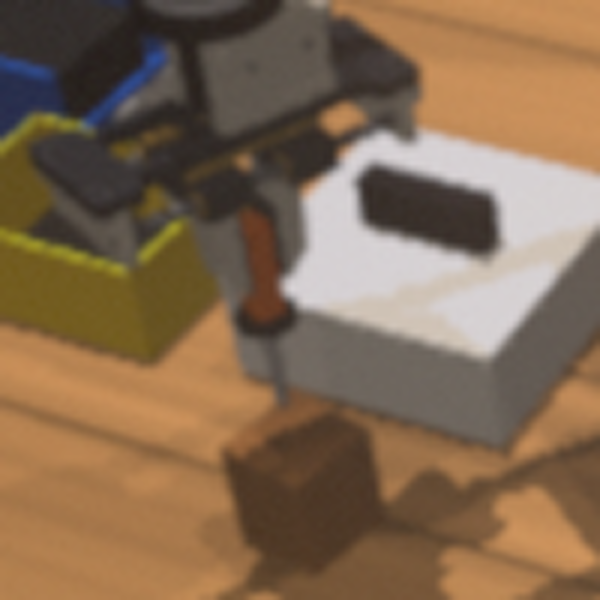

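View pics/w15.png

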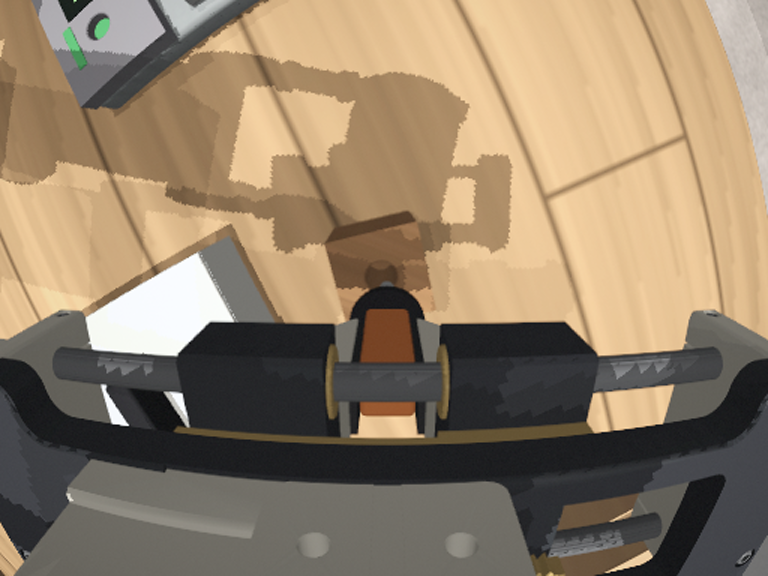

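```bash
python3 -c "
from h import *
print(onz('wrist',381/1.5,275/1.5,70))
s=bot.get_obs();R=cv2.Rodrigues
from scipy.spatial.transform import Rotation as Q
y=Q.from_euler('xyz',s['tcp_rot']).as_matrix()[:,1]; print(y, s['tool_pos']+104*y)"
```

```text
[ 602.65766498 -338.6550446    70.        ]
[ 0.03090349 -0.00313973 -0.99951744] [ 607.06686247 -337.47316161   98.35860694]
```

>>> apply_moves --rows '[[[0.15, 1.5, -0.2], 0, 1], [[0.15, 3, -0.2], 0, 1], [[0.15, 4.5, -0.2], 0, 1], [[0.15, 6, -0.2], 0, 1], [[0.15, 7, -0.2], 0, 1]]'

```text
time: 22.08
tool_pos: [603.3, -337.7, 130.6]
tcp_rot: [-1.543, 0.01, -2.0]
contact_force: [-0.3, 0.7, 0.3]
grip_width: 18.1
```

>>> apply_moves --rows '[[[0, 0.8, 0], 0, 1], [[0, 1.2, 0], 0, 1], [[0, 1.5, 0], 0, 1], [[0, 1.5, 0], 0, 1]]'

```text
time: 22.58
tool_pos: [603.8, -337.8, 115.7]
tcp_rot: [-1.543, 0.01, -2.0]
contact_force: [0.6, 0.6, -0.5]
grip_width: 17.9
```

>>> apply_moves --rows '[[[0, 0.1, 0], 0, 1], [[0, 0.25, 0], 0, 1], [[0, 0.25, 0], 0, 1]]'

```text
time: 22.95
tool_pos: [604.1, -338.0, 114.5]
tcp_rot: [-1.541, 0.01, -2.0]
contact_force: [-1.0, 0.7, 4.9]
grip_width: 17.6
```

Contact at 4.9 N means the collar is resting on the stand. Releasing.

>>> apply_moves --rows '[[[0, -0.1, 0], 0, 5], [[0, -0.1, 0], 0, 5], [[0, -0.1, 0], 0, 5], [[0, -3, 0], 0, 5], [[0, -8, 0], 0, 5]]'

```text
time: 23.58
tool_pos: [600.7, -337.0, 192.8]
tcp_rot: [-1.547, 0.011, -2.0]
contact_force: [0.8, -1.0, -0.1]
grip_width: 49.6
```

```bash
python3 -c "
from h import *
snap('wrist','w16')
im=snap('scene','s16')
t=snap('top','t16')
c=t[140:280,120:350]; cv2.imwrite('pics/t16z.png',cv2.resize(c,(800,487),interpolation=cv2.INTER_CUBIC)[...,::-1])
"; python3 go.py 533.5 182 150 -1.445
```

```text
shift cm [np.float64(-44.45), np.float64(4.8), np.float64(-27.98)] turn -0.555 n 9 t 23.7 q [-0.63  0.67  1.1   0.02  1.34 -0.2 ] pos [ 602.9 -338.6  198. ] yaw -2.0 w 50.0 F [-0.4  0.4 -0.4]
```

View pics/w16.png

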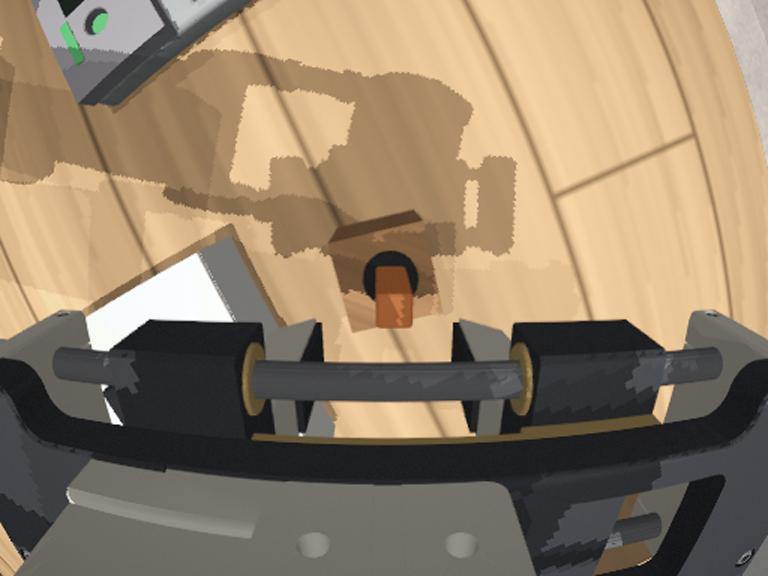

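View pics/t16z.png

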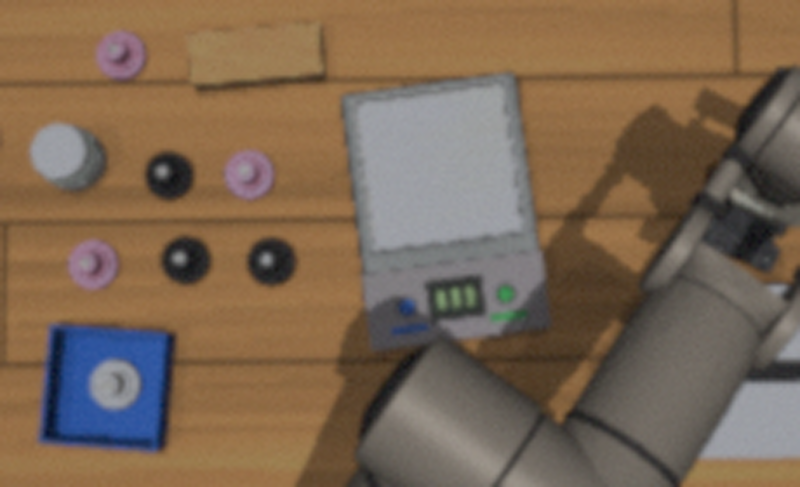

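View pics/s16.png

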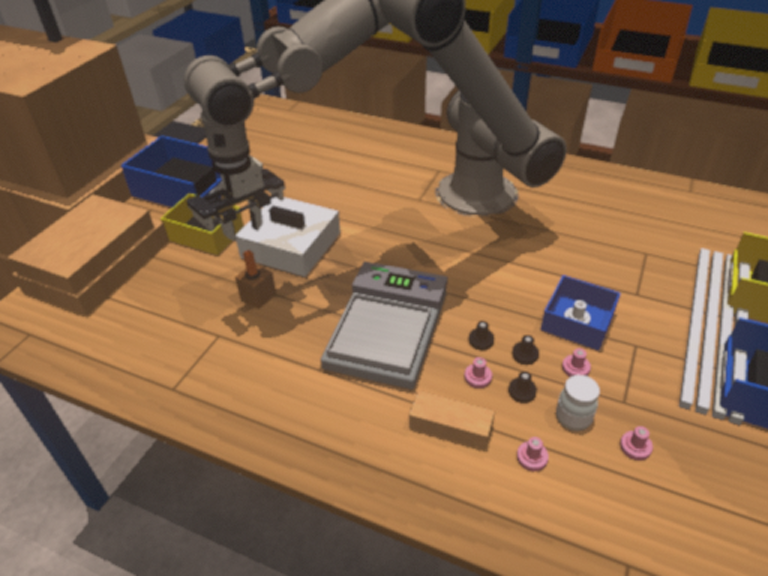

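All is as wanted: stylus in its stand, pan empty, white foot in the bin, black feet unmoved. Now the first black foot.

>>> apply_moves --rows '[[[-44.4, -2, -28], -0.55, 6], [[-44.4, -2, -28], -0.55, 6], [[-44.4, -2, -28], -0.55, 6], [[-44.4, -2, -28], -0.55, 6], [[-44.4, -2, -28], -0.55, 6]]'

```text
time: 24.35
tool_pos: [559.3, -26.1, 203.6]
tcp_rot: [-1.537, -0.011, -1.451]
contact_force: [0.4, 0.8, 0.2]
grip_width: 59.8
```

```bash
python3 go.py 533.5 182 120 -1.445
```

```text
shift cm [np.float64(-20.97), np.float64(8.36), np.float64(-0.07)] turn -0.006 n 4 t 24.4 q [-0.18  0.42  1.51 -0.    1.17 -0.3 ] pos [559.3 -26.1 203.6] yaw -1.451 w 59.8 F [0.4 0.8 0.2]
```

>>> apply_moves --rows '[[[-21, 0, -0.1], 0, 6], [[-21, 0, -0.1], 0, 6], [[-21, 3, -0.1], 0, 6], [[-21, 6, -0.1], 0, 6], [[-21, 6, -0.1], 0, 6]]'

```text
time: 24.98
tool_pos: [532.1, 183.2, 137.4]
tcp_rot: [-1.546, -0.011, -1.447]
contact_force: [-0.2, -0.1, -0.2]
grip_width: 60.2
```

```bash
python3 go.py 533.5 182 35 -1.445; python3 -c "
from h import *
snap('wrist','w17')
print(proj('wrist',[533.5,182,50])*1.5)"
```

```text
shift cm [np.float64(0.14), np.float64(10.24), np.float64(0.12)] turn -0.002 n 2 t 25.0 q [ 0.2   0.5   1.58 -0.02  1.04  0.09] pos [532.1 183.2 137.4] yaw -1.447 w 60.2 F [-0.2 -0.1 -0.2]
[382.66480816 288.23283496]
```

View pics/w17.png

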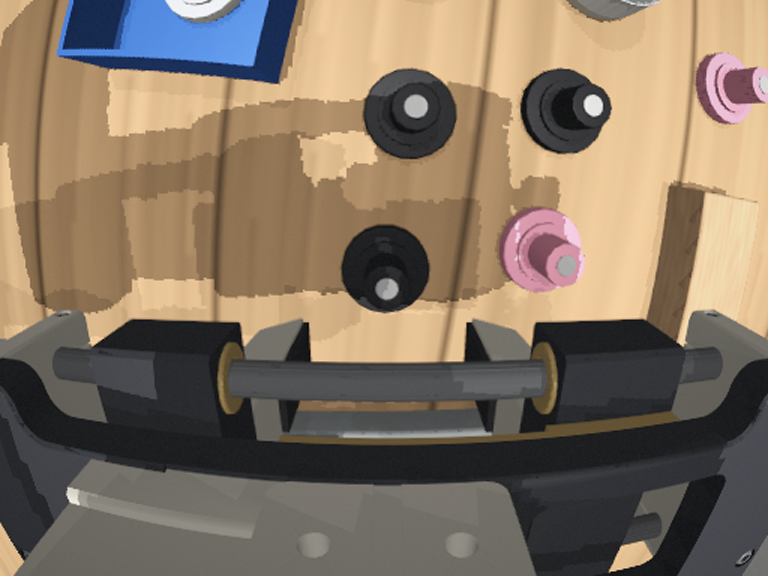

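```bash
python3 - <<'E'
s=open('go.py').read()
s=s.replace("    c,sn=np.cos(psi),np.sin(psi)\n","    from scipy.spatial.transform import Rotation as Q\n    b=Q.from_euler('xyz',s['tcp_rot']).as_matrix().T@d/10\n")
s=s.replace("[round(v/10,2) for v in (d[0]*c+d[1]*sn,-d[2],-d[0]*sn+d[1]*c)]","[float(round(v,2)) for v in b]").replace("'yaw',psi.round(3)","'rot',s['tcp_rot'].round(3)")
open('go.py','w').write(s)
E
python3 go.py 535 182 35 -1.445; python3 -c "
from h import *
for u,v in ((387,289),(415,106),(593,105),(566,265)): print(onz('wrist',u/1.5,v/1.5,50).round(1))"
```

```text
shift cm [-0.09, 10.44, -0.19] turn -0.004 n 2 t 25.0 q [ 0.2   0.5   1.58 -0.02  1.04  0.09] pos [533.9 182.1 139.5] rot [-1.542 -0.011 -1.449] w 60.3 F [-0.4  0.2  0.8]
[535.9 181.8  50. ]
[538.3 280.4  50. ]
[637.  300.2  50. ]
[636.3 207.3  50. ]
```

>>> apply_moves --rows '[[[-0.1, 4, -0.2], 0, 6], [[-0.1, 8, -0.2], 0, 6], [[-0.1, 10.4, -0.2], 0, 6], [[-0.1, 10.4, -0.2], 0, 6], [[-0.1, 10.4, -0.2], 0, 6]]'

```text
time: 25.65
tool_pos: [536.2, 181.5, 37.0]
tcp_rot: [-1.539, -0.011, -1.45]
contact_force: [-0.3, -0.7, 1.0]
grip_width: 60.1
```

>>> apply_moves --rows '[[[0, 0, 0], 0, 1.8], [[0, 0, 0], 0, 1.8], [[0, 0, 0], 0, 1.8], [[0, 0, 0], 0, 1.8], [[0, 0, 0], 0, 1.8]]'

```text
time: 26.28
tool_pos: [535.9, 181.5, 37.3]
tcp_rot: [-1.54, -0.011, -1.45]
contact_force: [-2.2, -0.6, 5.8]
grip_width: 25.5
```

>>> apply_moves --rows '[[[0, -4, 0], 0, 1.8], [[0, -9, 0], 0, 1.8], [[0, -13, 0], 0, 1.8], [[0, -13, 0], 0, 1.8]]'

```text
time: 26.78
tool_pos: [533.5, 183.0, 170.5]
tcp_rot: [-1.533, -0.011, -1.449]
contact_force: [0.9, 0.3, -1.3]
grip_width: 25.2
```

```bash
python3 go.py 588.4 24.8 165 -1.445; python3 -c "
from h import *
snap('wrist','w18')"
```

```text
shift cm [16.36, 0.86, 3.5] turn -0.004 n 3 t 26.8 q [ 0.2   0.46  1.55 -0.02  1.1   0.09] pos [533.5 183.  170.5] rot [-1.533 -0.011 -1.449] w 25.2 F [ 0.9  0.3 -1.3]
```

View pics/w18.png

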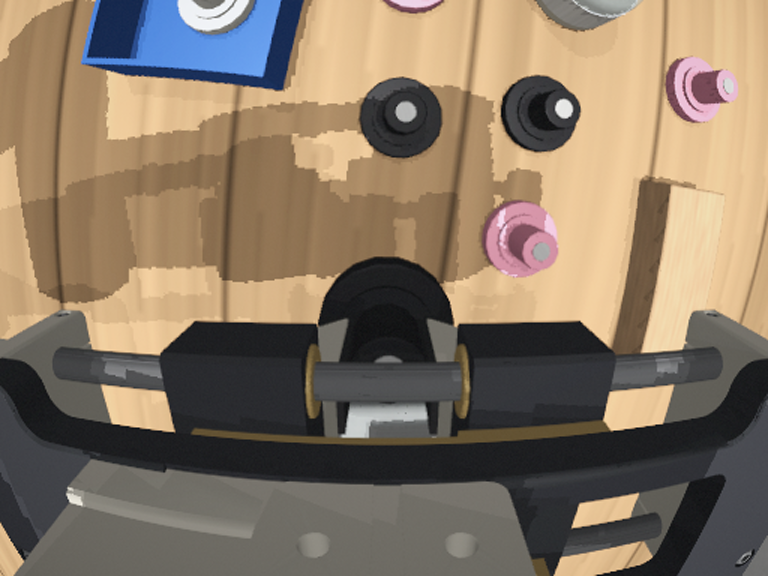

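>>> apply_moves --rows '[[[16.4, 0.9, 3.5], 0, 1.8], [[16.4, 0.9, 3.5], 0, 1.8], [[16.4, 0.9, 3.5], 0, 1.8], [[16.4, 0.9, 3.5], 0, 1.8], [[16.4, 0.9, 3.5], 0, 1.8]]'

```text
time: 27.45
tool_pos: [586.2, 24.5, 160.7]
tcp_rot: [-1.54, -0.01, -1.45]
contact_force: [-0.3, 0.4, -0.7]
grip_width: 25.6
```

```bash
python3 go.py 588.4 24.8 87 -1.445; python3 -c "
from h import *
snap('wrist','w19')"
```

```text
shift cm [-0.08, 7.37, -0.01] turn -0.005 n 2 t 27.4 q [-0.09  0.51  1.49 -0.    1.11 -0.21] pos [586.2  24.5 160.7] rot [-1.54 -0.01 -1.45] w 25.6 F [-0.3  0.4 -0.7]
```

View pics/w19.png

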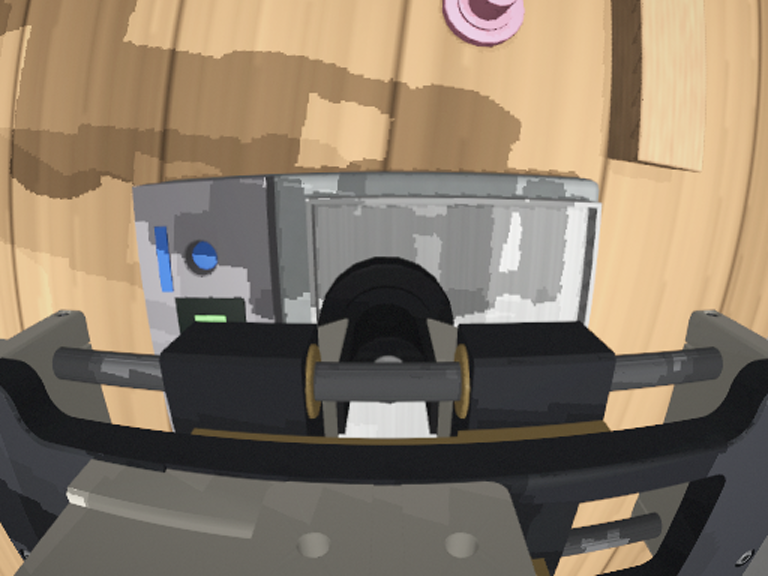

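```bash
python3 -c "
from h import *
for u,v in ((311,200),(601,202)): print(onz('wrist',u/1.5,v/1.5,60).round(1))"
```

```text
[541.8  67.2  60. ]
[710.8  89.3  60. ]
```

>>> apply_moves --rows '[[[-0.1, 3, 0.4], 0, 1.8], [[-0.1, 5.5, 0.4], 0, 1.8], [[-0.1, 7, 0.4], 0, 1.8], [[-0.1, 7.5, 0.4], 0, 1.8], [[-0.1, 7.5, 0.4], 0, 1.8]]'

```text
time: 28.12
tool_pos: [592.8, 26.4, 86.7]
tcp_rot: [-1.539, -0.01, -1.448]
contact_force: [0.7, -1.0, -0.7]
grip_width: 25.2
```

>>> apply_moves --rows '[[[0, 0.1, 0], 0, 4.5], [[0, 0.1, 0], 0, 4.5], [[0, 0, 0], 0, 4.5], [[0, -5, 0], 0, 4.5], [[0, -10, 0], 0, 5]]'

```text
time: 28.75
tool_pos: [589.2, 27.0, 187.6]
tcp_rot: [-1.54, -0.01, -1.448]
contact_force: [0.7, 0.8, -0.3]
grip_width: 48.9
```

```bash
python3 go.py 537 281 180 -1.445; python3 -c "
from h import *
snap('wrist','w20')"
```

```text
shift cm [-25.85, 0.44, -2.09] turn -0.003 n 5 t 28.8 q [-0.08  0.49  1.45 -0.    1.17 -0.2 ] pos [589.2  27.  187.6] rot [-1.54  -0.01  -1.448] w 48.9 F [ 0.7  0.8 -0.3]
```

View pics/w20.png

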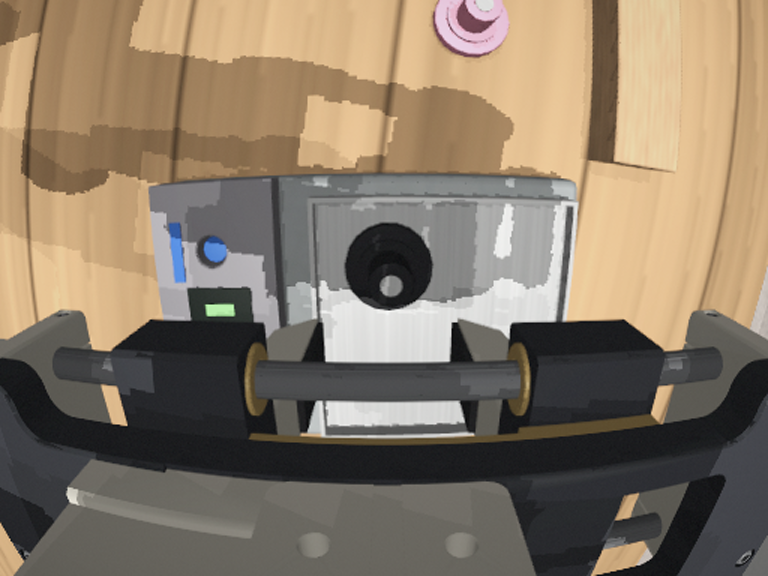

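The first foot stands in the pan at (390,268). Next is foot B.

>>> apply_moves --rows '[[[-25.9, 0, -2.1], 0, 6], [[-25.9, 0, -2.1], 0, 6], [[-25.9, 0, -2.1], 0, 6], [[-25.9, 0, -2.1], 0, 6], [[-25.9, 2, -2.1], 0, 6]]'

```text
time: 29.42
tool_pos: [540.3, 285.6, 172.8]
tcp_rot: [-1.523, -0.011, -1.443]
contact_force: [-0.5, -2.1, -1.4]
grip_width: 60.1
```

```bash
python3 go.py 537 281 120 -1.445
```

```text
shift cm [0.36, 5.26, -0.63] turn 0.002 n 1 t 29.4 q [ 0.37  0.53  1.41 -0.02  1.15  0.25] pos [540.3 285.6 172.8] rot [-1.523 -0.011 -1.443] w 60.1 F [-0.5 -2.1 -1.4]
```

```bash
python3 -c "
from h import *
for i in range(4): im=snap('wrist','w21'); print(bot.get_obs()['tcp_rot'].round(3))"; python3 go.py 537 281 37 -1.445
```

```text
[-1.53  -0.013 -1.444]
[-1.531 -0.014 -1.445]
[-1.53  -0.013 -1.447]
[-1.528 -0.013 -1.448]
shift cm [-0.24, 13.4, -0.93] turn -0.003 n 3 t 29.6 q [ 0.36  0.53  1.41 -0.03  1.15  0.25] pos [540.6 280.8 171.3] rot [-1.528 -0.013 -1.448] w 59.6 F [-0.6 -0.3  0.4]
```

View pics/w21.png

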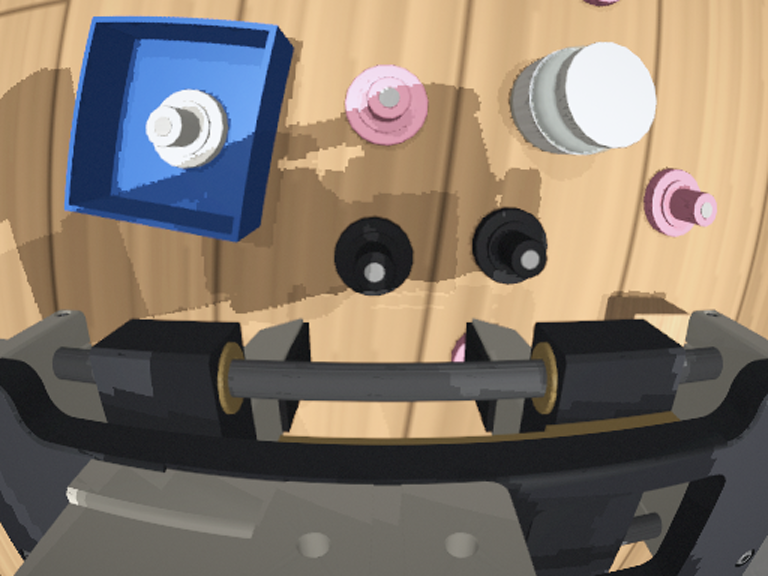

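```bash
python3 -c "
from h import *
for u,v in ((374,272),(530,260)): print(onz('wrist',u/1.5,v/1.5,50).round(1))"; python3 go.py 537 281 37 -1.445
```

```text
[537.3 280.7  50. ]
[635.1 299.7  50. ]
shift cm [-0.24, 13.4, -0.93] turn -0.003 n 3 t 29.6 q [ 0.36  0.53  1.41 -0.03  1.15  0.25] pos [540.6 280.8 171.3] rot [-1.528 -0.013 -1.448] w 59.6 F [-0.6 -0.3  0.4]
```

>>> apply_moves --rows '[[[-0.2, 4, -0.9], 0, 6], [[-0.2, 8, -0.9], 0, 6], [[-0.2, 12, -0.9], 0, 6], [[-0.2, 13.3, -0.9], 0, 6], [[-0.2, 13.3, -0.9], 0, 6]]'

```text
time: 30.25
tool_pos: [537.9, 280.0, 38.4]
tcp_rot: [-1.528, -0.013, -1.449]
contact_force: [0.6, -0.2, -0.4]
grip_width: 60.2
```

>>> apply_moves --rows '[[[0, 0, 0], 0, 1.8], [[0, 0, 0], 0, 1.8], [[0, 0, 0], 0, 1.8], [[0, 0, 0], 0, 1.8], [[0, 0, 0], 0, 1.8]]'

```text
time: 30.88
tool_pos: [537.7, 280.0, 39.0]
tcp_rot: [-1.528, -0.013, -1.449]
contact_force: [-2.0, -0.3, 4.8]
grip_width: 25.5
```

```bash
python3 go.py 537 281 180 -1.445
```

```text
shift cm [0.08, -14.09, 0.54] turn -0.004 n 3 t 30.9 q [ 0.37  0.69  1.55 -0.03  0.87  0.26] pos [537.7 280.   39. ] rot [-1.528 -0.013 -1.449] w 25.5 F [-2.  -0.3  4.8]
```

>>> apply_moves --rows '[[[0.1, -4, 0.2], 0, 1.8], [[0.1, -9, 0.4], 0, 1.8], [[0.1, -14, 0.5], 0, 1.8], [[0.1, -14, 0.5], 0, 1.8], [[0.1, -14, 0.5], 0, 1.8]]'

```text
time: 31.5
tool_pos: [536.1, 280.6, 178.3]
tcp_rot: [-1.53, -0.014, -1.449]
contact_force: [-0.1, 0.3, -2.1]
grip_width: 25.5
```

```bash
python3 -c "
from h import *
for i in range(3): im=snap('wrist','w22')"; python3 go.py 602 -53 180 -1.445
```

```text
shift cm [33.9, 0.3, 2.51] turn -0.004 n 6 t 31.6 q [ 0.37  0.52  1.42 -0.03  1.17  0.25] pos [535.9 280.5 177.2] rot [-1.532 -0.014 -1.449] w 25.3 F [-0.2  0.8 -1.7]
```

View pics/w22.png

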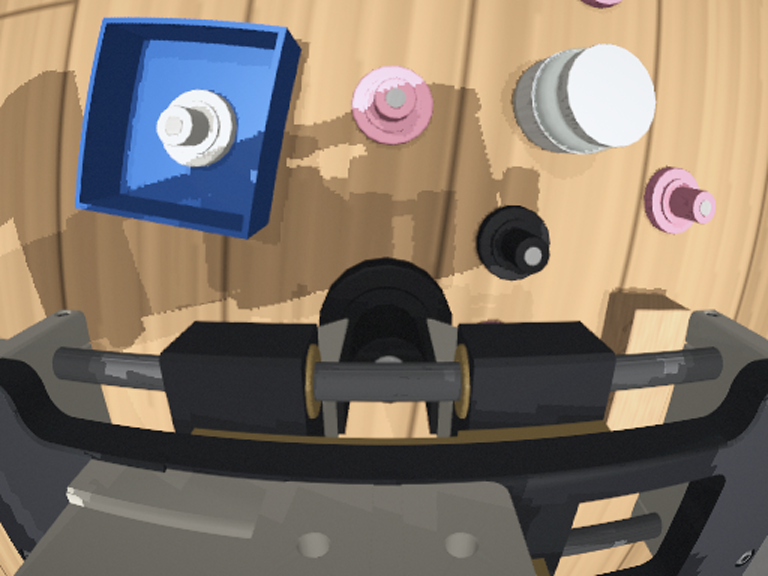

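Foot B is held; foot C is still at its place. Carrying B to the pan.

>>> apply_moves --rows '[[[17, 0, 1.3], 0, 1.8], [[17, 0, 1.3], 0, 1.8], [[17, 0, 1.3], 0, 1.8], [[17, 0, 1.3], 0, 1.8], [[17, 0, 1.3], 0, 1.8]]'

```text
time: 32.28
tool_pos: [569.0, 113.6, 179.2]
tcp_rot: [-1.534, -0.013, -1.45]
contact_force: [-0.3, 1.1, -1.1]
grip_width: 25.7
```

>>> apply_moves --rows '[[[17, 0.3, 1.2], 0, 1.8], [[17, 0.3, 1.2], 0, 1.8], [[17, 0.3, 1.2], 0, 1.8], [[17, 0.3, 1.2], 0, 1.8], [[17, 0.3, 1.2], 0, 1.8]]'

```text
time: 32.9
tool_pos: [601.3, -52.0, 178.4]
tcp_rot: [-1.535, -0.012, -1.449]
contact_force: [0.7, 0.0, -1.3]
grip_width: 25.8
```

```bash
python3 -c "
from h import *
for i in range(2): im=snap('wrist','w23')"; python3 go.py 602 -53 88 -1.445
```

```text
shift cm [0.03, 9.07, -0.28] turn -0.002 n 2 t 33.0 q [-0.21  0.52  1.42 -0.    1.16 -0.34] pos [601.3 -51.6 178.7] rot [-1.534 -0.013 -1.447] w 25.3 F [ 0.3  0.9 -0.8]
```

View pics/w23.png

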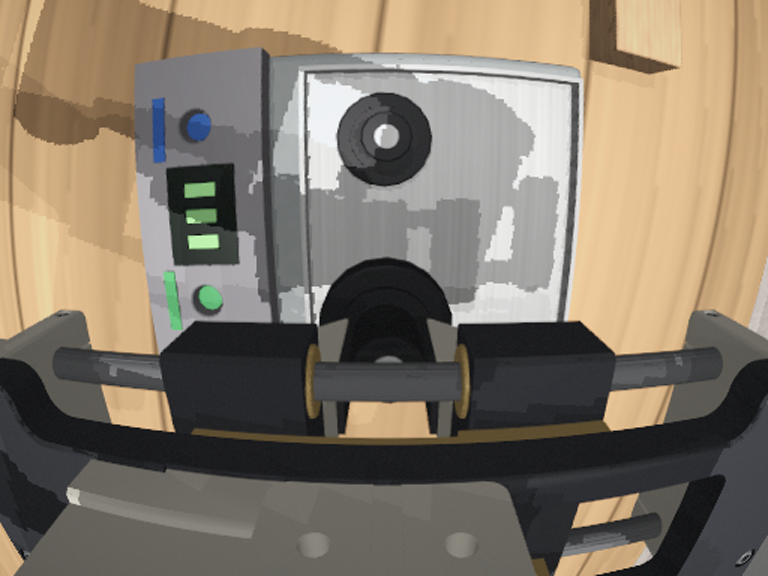

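>>> apply_moves --rows '[[[0, 4, -0.1], 0, 1.8], [[0, 7, -0.2], 0, 1.8], [[0, 8.8, -0.3], 0, 1.8], [[0, 9.1, -0.3], 0, 1.8], [[0, 9.1, -0.3], 0, 1.8]]'

```text
time: 33.62
tool_pos: [602.0, -51.9, 88.2]
tcp_rot: [-1.534, -0.013, -1.446]
contact_force: [0.2, -0.8, -1.3]
grip_width: 25.6
```

>>> apply_moves --rows '[[[0, 0.1, 0], 0, 4.5], [[0, 0.1, 0], 0, 4.5], [[0, 0, 0], 0, 4.5], [[0, -5, 0], 0, 4.5], [[0, -10, 0], 0, 5]]'

```text
time: 34.25
tool_pos: [597.8, -51.1, 189.1]
tcp_rot: [-1.535, -0.013, -1.446]
contact_force: [0.7, -0.0, -0.6]
grip_width: 49.1
```

```bash
python3 -c "
from h import *
for i in range(3): im=snap('wrist','w24')"; python3 go.py 635.5 300 180 -1.05
```

```text
shift cm [-34.44, 0.98, 7.88] turn -0.396 n 6 t 34.4 q [-0.21  0.5   1.42  0.    1.18 -0.34] pos [599.7 -51.5 191.6] rot [-1.527 -0.015 -1.446] w 49.8 F [-0.  -0.7  0.1]
```

View pics/w24.png

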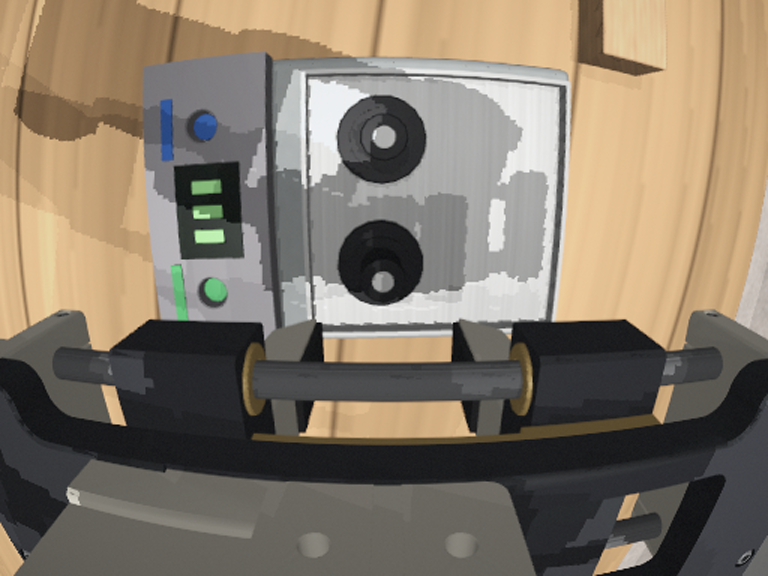

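```bash
python3 -c "
from h import *
f=800/230.; g=lambda u,v:(120+(u+.5)/f-.5,140+(v+.5)/f-.5)
for a in ((195,88),(325,78)): print(onz('top',*g(*a),45).round(0))"; python3 go.py 635.5 300 190 -1.445
```

```text
[728. 264.  45.]
[737. 118.  45.]
shift cm [-34.43, -0.02, 7.93] turn -0.001 n 6 t 34.4 q [-0.21  0.5   1.42  0.    1.18 -0.34] pos [599.7 -51.5 191.6] rot [-1.527 -0.015 -1.446] w 49.8 F [-0.  -0.7  0.1]
```

>>> apply_moves --rows '[[[-18, 0, 4], 0, 5], [[-18, 0, 4], 0, 5], [[-18, 0, 4], 0, 5], [[-18, 0, 4], 0, 5], [[-18, 0, 4], 0, 5]]'

```text
time: 35.02
tool_pos: [616.4, 131.9, 189.4]
tcp_rot: [-1.529, -0.016, -1.446]
contact_force: [-0.3, -0.8, 0.3]
grip_width: 50.1
```

>>> apply_moves --rows '[[[-16.4, 0, 3.9], 0, 5], [[-16.4, 1, 3.9], 0, 5], [[-16.4, 2, 3.9], 0, 5], [[-16.4, 2, 3.9], 0, 5], [[-16.4, 2, 3.9], 0, 5]]'

```text
time: 35.65
tool_pos: [635.8, 297.2, 168.1]
tcp_rot: [-1.53, -0.017, -1.447]
contact_force: [-0.2, -0.5, 0.3]
grip_width: 50.0
```

```bash
python3 -c "
from h import *
for i in range(3): im=snap('wrist','w25')"; python3 go.py 635.5 300 38 -1.445
```

```text
shift cm [-0.49, 13.1, -0.58] turn -0.003 n 3 t 35.8 q [ 0.34  0.71  1.1  -0.03  1.3   0.22] pos [636.1 297.2 169.2] rot [-1.529 -0.016 -1.448] w 50.2 F [ 0.1 -0.3  0.2]
```

View pics/w25.png

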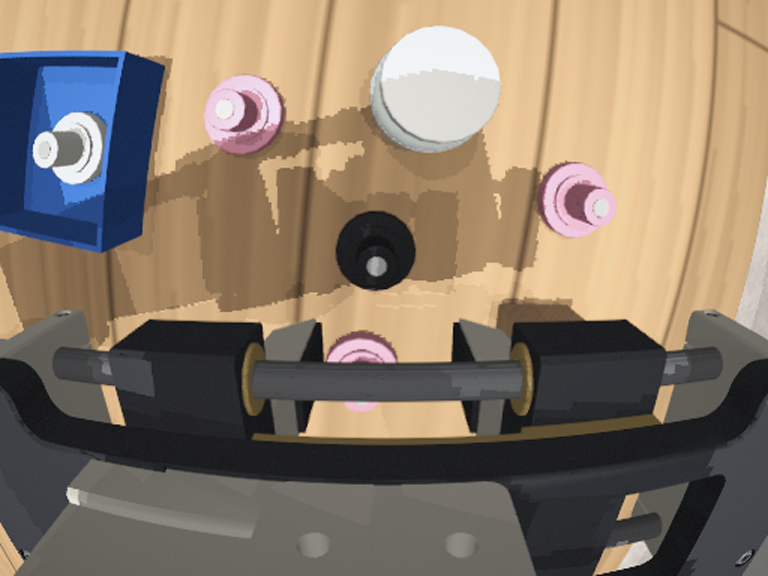

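```bash
python3 -c "
from h import *
K,r,t=cam('wrist');R=cv2.Rodrigues(r)[0];print(-R.T@t, bot.get_obs()['tool_pos'])
print(onz('wrist',376/1.5,265/1.5,50).round(1)); print(onz('wrist',440/1.5,85/1.5,90).round(1))"; python3 go.py 634.5 299.5 39 -1.445
```

```text
[620.49593064 367.59050685 311.06114769] [636.13712719 297.1834287  169.19946758]
[633.4 301.9  50. ]
[651.7 406.4  90. ]
shift cm [-0.46, 13.0, -0.68] turn -0.003 n 3 t 35.8 q [ 0.34  0.71  1.1  -0.03  1.3   0.22] pos [636.1 297.2 169.2] rot [-1.529 -0.016 -1.448] w 50.2 F [ 0.1 -0.3  0.2]
```

>>> apply_moves --rows '[[[-0.5, 4, -0.7], 0, 5], [[-0.5, 8, -0.7], 0, 5], [[-0.5, 12, -0.7], 0, 5], [[-0.5, 13, -0.7], 0, 5], [[-0.5, 13, -0.7], 0, 5]]'

```text
time: 36.42
tool_pos: [634.8, 299.3, 39.6]
tcp_rot: [-1.528, -0.016, -1.449]
contact_force: [-0.6, 0.7, -0.1]
grip_width: 49.9
```

>>> apply_moves --rows '[[[0, 0, 0], 0, 1.8], [[0, 0, 0], 0, 1.8], [[0, 0, 0], 0, 1.8], [[0, 0, 0], 0, 1.8], [[0, 0, 0], 0, 1.8]]'

```text
time: 37.05
tool_pos: [635.0, 299.5, 40.9]
tcp_rot: [-1.527, -0.016, -1.449]
contact_force: [-1.3, -0.4, 5.3]
grip_width: 25.2
```

```bash
python3 go.py 634.5 299.5 185 -1.445
```

```text
shift cm [0.22, -14.39, 0.58] turn -0.004 n 3 t 37.0 q [ 0.34  0.83  1.23 -0.03  1.04  0.23] pos [635.  299.5  40.9] rot [-1.527 -0.016 -1.449] w 25.2 F [-1.3 -0.4  5.3]
```

>>> apply_moves --rows '[[[0.1, -4, 0.2], 0, 1.8], [[0.2, -9, 0.4], 0, 1.8], [[0.2, -14.4, 0.6], 0, 1.8], [[0.2, -14.4, 0.6], 0, 1.8], [[0.2, -14.4, 0.6], 0, 1.8]]'

```text
time: 37.67
tool_pos: [634.1, 299.6, 184.4]
tcp_rot: [-1.528, -0.016, -1.449]
contact_force: [0.2, 1.0, -1.3]
grip_width: 25.5
```

```bash
python3 -c "
from h import *
for i in range(3): im=snap('wrist','w26')"; python3 go.py 676.7 -3 185 -1.445
```

```text
shift cm [30.54, 0.31, 0.57] turn -0.004 n 5 t 37.8 q [ 0.34  0.7   1.08 -0.03  1.33  0.23] pos [633.8 299.4 182.8] rot [-1.531 -0.016 -1.449] w 25.3 F [ 0.2  0.4 -1.7]
```

View pics/w26.png

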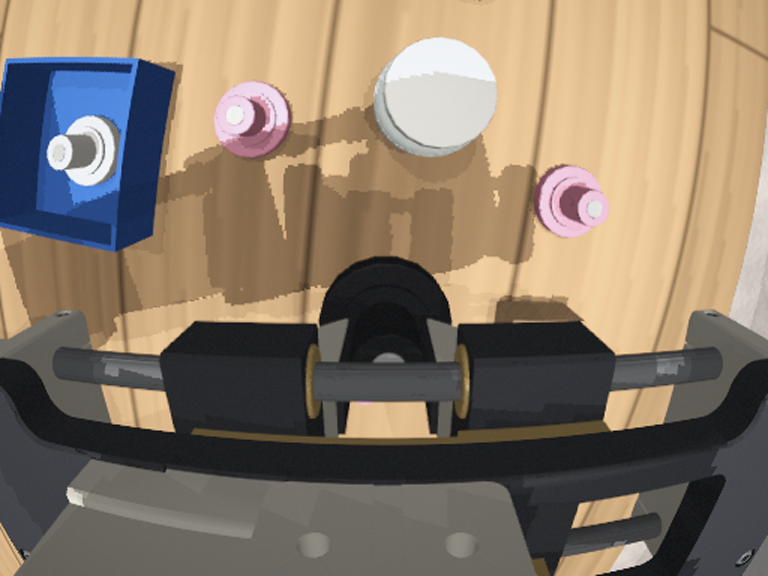

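Foot C is held, and the bystanders haven't moved.

>>> apply_moves --rows '[[[16, 0.2, 0.3], 0, 1.8], [[16, 0.2, 0.3], 0, 1.8], [[16, 0.2, 0.3], 0, 1.8], [[16, 0.2, 0.3], 0, 1.8], [[16, 0.2, 0.3], 0, 1.8]]'

```text
time: 38.45
tool_pos: [656.0, 141.4, 182.6]
tcp_rot: [-1.533, -0.016, -1.449]
contact_force: [-0.0, -0.9, -1.2]
grip_width: 25.5
```

>>> apply_moves --rows '[[[14.5, 0.1, 0.3], 0, 1.8], [[14.5, 0.1, 0.3], 0, 1.8], [[14.5, 0.1, 0.3], 0, 1.8], [[14.5, 0.1, 0.3], 0, 1.8], [[14.5, 0.1, 0.3], 0, 1.8]]'

```text
time: 39.08
tool_pos: [676.4, 0.2, 183.8]
tcp_rot: [-1.533, -0.015, -1.447]
contact_force: [-1.0, 0.1, -1.0]
grip_width: 25.6
```

```bash
python3 -c "
from h import *
for i in range(3): im=snap('wrist','w27')"; python3 go.py 676.7 -3 90 -1.445
```

```text
shift cm [0.14, 9.4, -0.37] turn -0.002 n 2 t 39.2 q [-0.11  0.64  1.18 -0.01  1.28 -0.23] pos [ 6.765e+02 -1.000e-01  1.840e+02] rot [-1.533 -0.016 -1.447] w 25.2 F [ 0.4 -0.9 -0.8]
```

View pics/w27.png

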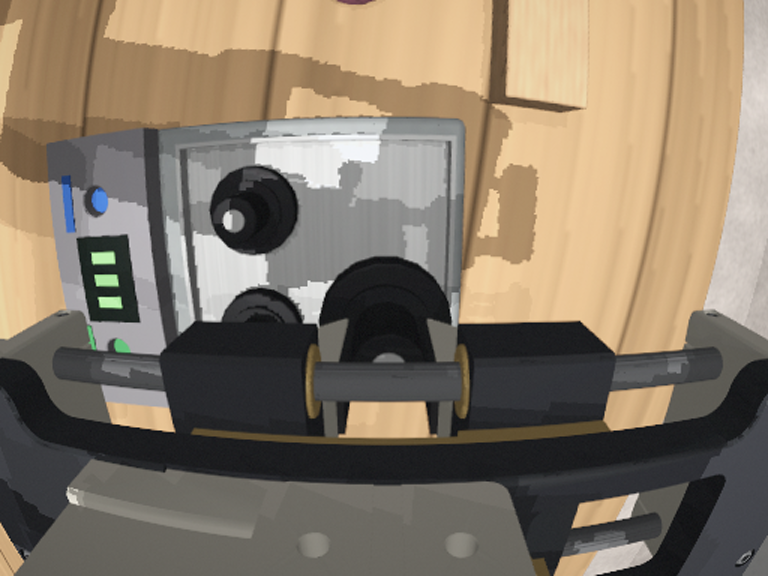

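>>> apply_moves --rows '[[[0.1, 4, -0.2], 0, 1.8], [[0.1, 7, -0.3], 0, 1.8], [[0.1, 9, -0.4], 0, 1.8], [[0.1, 9.4, -0.4], 0, 1.8], [[0.1, 9.4, -0.4], 0, 1.8]]'

```text
time: 39.85
tool_pos: [676.7, -2.0, 90.6]
tcp_rot: [-1.532, -0.016, -1.446]
contact_force: [0.4, 0.0, -2.2]
grip_width: 25.3
```

>>> apply_moves --rows '[[[0, 0.1, 0], 0, 4.5], [[0, 0.1, 0], 0, 4.5], [[0, 0, 0], 0, 4.5], [[0, -5, 0], 0, 4.5], [[0, -11, 0], 0, 4.5]]'

```text
time: 40.48
tool_pos: [671.5, -0.9, 200.7]
tcp_rot: [-1.535, -0.015, -1.446]
contact_force: [1.6, 0.0, 0.0]
grip_width: 44.9
```

```bash
python3 -c "
from h import *
for i in range(3): im=snap('wrist','w28')
snap('scene','s28')"; python3 go.py 602 -337.5 200 -2.0
```

```text
shift cm [32.5, 0.3, -11.24] turn 0.554 n 6 t 40.7 q [-0.11  0.62  1.17 -0.01  1.31 -0.24] pos [672.8  -0.9 202.3] rot [-1.528 -0.017 -1.446] w 45.1 F [-0.5 -0.7 -0.8]
```

View pics/w28.png

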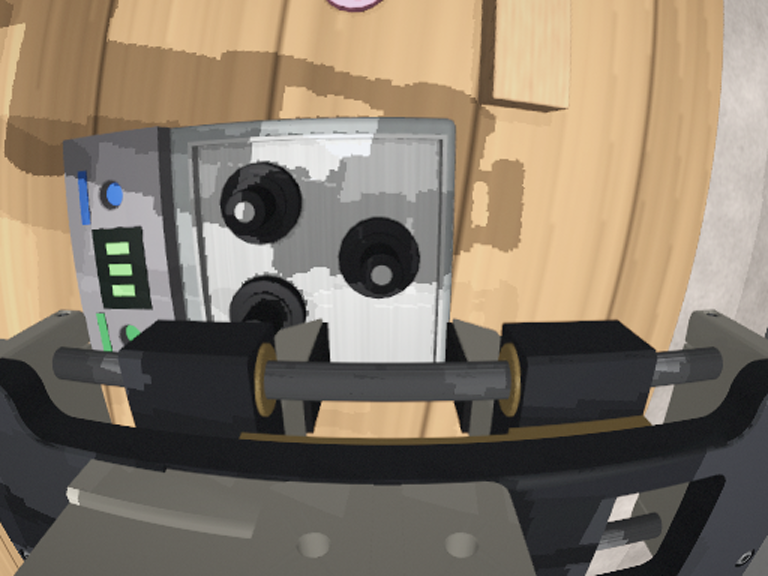

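View pics/s28.png

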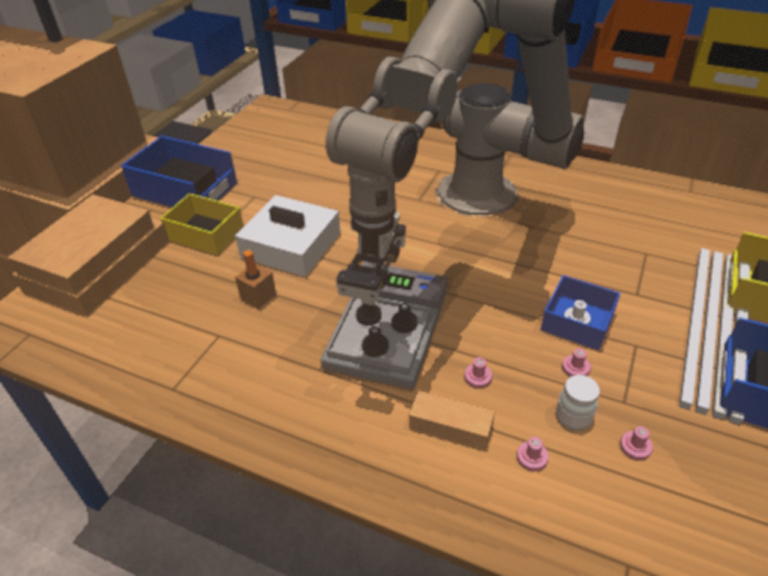

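All three black feet stand in the pan and none are left on the bench. Back to the stylus.

>>> apply_moves --rows '[[[16, 0, -5.5], 0.28, 5], [[16, 0, -5.5], 0.28, 5], [[16, 0, -5.5], 0.28, 5], [[16, 0, -5.5], 0.28, 5], [[16, 0, -5.5], 0.28, 5]]'

```text
time: 41.3
tool_pos: [637.8, -165.9, 201.3]
tcp_rot: [-1.528, -0.003, -1.726]
contact_force: [-0.3, -0.1, 1.1]
grip_width: 49.8
```

```bash
python3 -c "
from h import *
for i in range(2): im=snap('wrist','w29')"; python3 go.py 602 -337.5 190 -2.0
```

```text
shift cm [17.6, 1.21, -1.0] turn 0.276 n 3 t 41.4 q [-0.37  0.6   1.22  0.01  1.28 -0.22] pos [ 638.2 -165.   201.9] rot [-1.527 -0.004 -1.724] w 49.9 F [ 0.4  0.3 -0.3]
```

>>> apply_moves --rows '[[[17.6, 0, -1], 0.276, 5], [[17.6, 0, -1], 0.276, 5], [[17.6, 0.5, -1], 0.276, 5], [[17.6, 1, -1], 0.276, 5], [[17.6, 1, -1], 0.276, 5]]'

```text
time: 42.02
tool_pos: [602.3, -335.8, 191.2]
tcp_rot: [-1.529, 0.01, -1.998]
contact_force: [0.4, 0.6, 0.1]
grip_width: 50.1
```

```bash
python3 -c "
from h import *
for i in range(3): im=snap('wrist','w30')
hsv=cv2.cvtColor(im,cv2.COLOR_RGB2HSV)
print(proj('wrist',[602,-338,136])*1.5)"; python3 go.py 602 -337.5 114 -2.0
```

```text
[383.63600927 315.18449504]
shift cm [0.28, 7.84, -0.34] turn 0.003 n 2 t 42.2 q [-0.63  0.66  1.12  0.02  1.32 -0.2 ] pos [ 602.8 -335.6  192.5] rot [-1.527  0.009 -1.997] w 49.7 F [0.9 0.2 0. ]
```

View pics/w30.png

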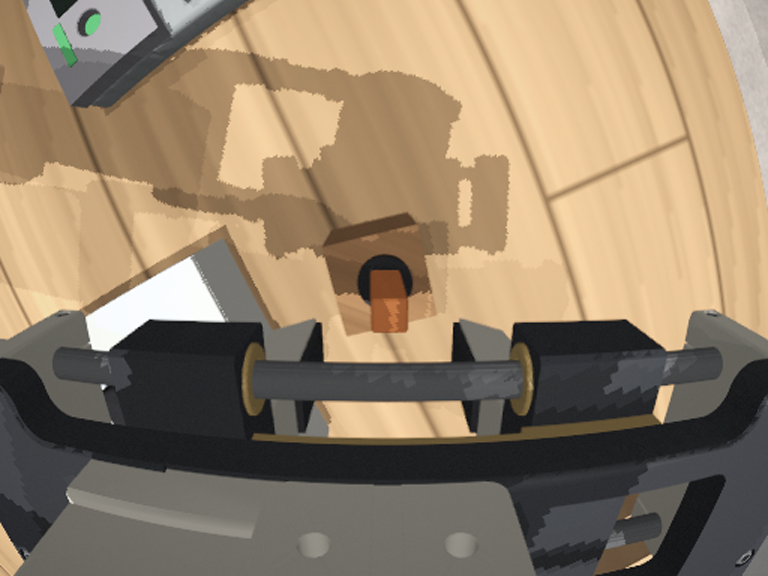

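```bash
python3 go.py 603.7 -338.7 114 -2.0
```

```text
shift cm [0.32, 7.84, -0.13] turn 0.003 n 2 t 42.2 q [-0.63  0.66  1.12  0.02  1.32 -0.2 ] pos [ 602.8 -335.6  192.5] rot [-1.527  0.009 -1.997] w 49.7 F [0.9 0.2 0. ]
```

>>> apply_moves --rows '[[[0.3, 3, -0.1], 0, 5], [[0.3, 6, -0.1], 0, 5], [[0.3, 7.8, -0.1], 0, 5], [[0.3, 7.8, -0.1], 0, 5], [[0.3, 7.8, -0.1], 0, 5]]'

```text
time: 42.8
tool_pos: [604.8, -338.8, 115.9]
tcp_rot: [-1.525, 0.008, -1.997]
contact_force: [0.6, -1.1, 0.5]
grip_width: 49.5
```

>>> apply_moves --rows '[[[0, 0, 0], 0, 1], [[0, 0, 0], 0, 1], [[0, 0, 0], 0, 1], [[0, 0, 0], 0, 1], [[0, 0, 0], 0, 1]]'

```text
time: 43.42
tool_pos: [604.8, -338.9, 116.2]
tcp_rot: [-1.525, 0.008, -1.997]
contact_force: [-0.8, 0.7, 3.5]
grip_width: 17.6
```

>>> apply_moves --rows '[[[0, -3, 0], 0, 1], [[0, -6, 0], 0, 1], [[0, -9, 0], 0, 1], [[0, -11, 0], 0, 1], [[0, -11, 0], 0, 1]]'

```text
time: 44.05
tool_pos: [600.4, -338.0, 227.7]
tcp_rot: [-1.521, 0.008, -1.997]
contact_force: [0.5, -0.1, -0.7]
grip_width: 17.8
```

```bash
python3 -c "
from h import *
for i in range(2): im=snap('wrist','w31')
im=snap('scene','s31')
c=im[104:204,112:212]; cv2.imwrite('pics/s31z.png',cv2.resize(c,None,fx=6,fy=6,interpolation=cv2.INTER_CUBIC)[...,::-1])
s=bot.get_obs(); p=s['tool_pos']
from scipy.spatial.transform import Rotation as Q
y=Q.from_euler('xyz',s['tcp_rot']).as_matrix()[:,1]
for q in (p-[0,0,104],p+104*y): print(q.round(1),(proj('scene',q)-[112,104])*6)
"; python3 go.py 493 -60 225 -2.0
```

```text
[ 599.4 -337.3  120.4] [329.55520573 402.1245197 ]
[ 603.9 -338.3  120.5] [323.5089663 406.3443892]
shift cm [-20.85, -0.79, -21.13] turn 0.003 n 5 t 44.2 q [-0.63  0.64  1.08  0.02  1.38 -0.21] pos [ 599.4 -337.3  224.4] rot [-1.527  0.009 -1.997] w 18.0 F [ 0.2  0.5 -0.8]
```

View pics/s31z.png

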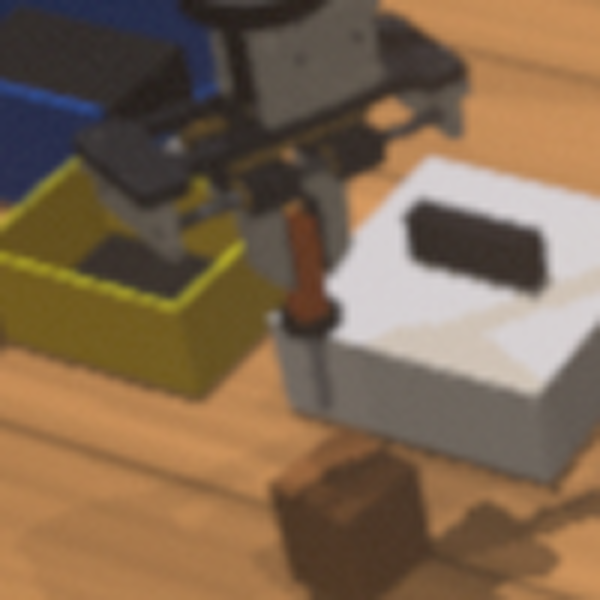

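```bash
python3 go.py 497 -115 215 -2.0
```

```text
shift cm [-16.0, 0.28, -18.54] turn 0.003 n 4 t 44.2 q [-0.63  0.64  1.08  0.02  1.38 -0.21] pos [ 599.4 -337.3  224.4] rot [-1.527  0.009 -1.997] w 18.0 F [ 0.2  0.5 -0.8]
```

>>> apply_moves --rows '[[[-16, 0.3, -18.5], 0, 1], [[-16, 0.3, -18.5], 0, 1], [[-16, 0.3, -18.5], 0, 1], [[-16, 0.3, -18.5], 0, 1], [[-16, 0.3, -18.5], 0, 1]]'

```text
time: 44.82
tool_pos: [495.0, -111.7, 213.7]
tcp_rot: [-1.531, 0.009, -1.993]
contact_force: [0.3, -0.1, -0.4]
grip_width: 17.9
```

```bash
python3 -c "
from h import *
for i in range(3): im=snap('wrist','w32')
hsv=cv2.cvtColor(im,cv2.COLOR_RGB2HSV)
for k,m in (('green',(abs(hsv[...,0].astype(int)-65)<14)&(hsv[...,1]>100)),):
  N,l,s,c=cv2.connectedComponentsWithStats(m.astype(np.uint8))
  for i in range(1,N):
    if s[i][4]>20: print(k,c[i].round(1),s[i],onz('wrist',*c[i],54).round(1))
"; python3 go.py 488.2 -80.8 182 -2.0
```

```text
green [233.6 147.9] [226 140  16  17 214] [492.6 -81.9  54. ]
green [212.8 161.9] [200 145  26  35 281] [466.6 -85.8  54. ]
shift cm [-2.76, 3.16, -2.45] turn 0.003 n 1 t 45.0 q [-0.38  0.32  1.64  0.01  1.14  0.04] pos [ 497.7 -115.7  214.4] rot [-1.527  0.008 -1.997] w 17.8 F [ 0.  -0.3 -0.2]
```

View pics/w32.png

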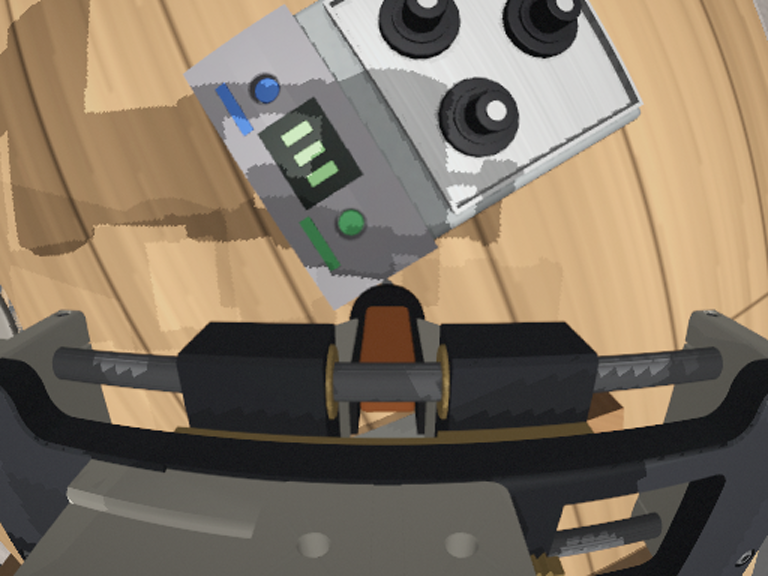

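Count button is at (492.6,-81.9), in agreement with the top view, and the three feet stand in the pan.

>>> apply_moves --rows '[[[-2.8, 1, -2.4], 0, 1], [[-2.8, 3.2, -2.4], 0, 1], [[-2.8, 3.2, -2.4], 0, 1], [[-2.8, 3.2, -2.4], 0, 1]]'

```text
time: 45.48
tool_pos: [489.5, -81.6, 182.0]
tcp_rot: [-1.527, 0.008, -1.998]
contact_force: [0.4, -0.2, 0.3]
grip_width: 18.3
```

```bash
python3 -c "
from h import *
for i in range(2): snap('scene','s33')
im=np.load('pics/s33.npy')
c=im[130:210,215:295]; cv2.imwrite('pics/s33z.png',cv2.resize(c,None,fx=7,fy=7,interpolation=cv2.INTER_CUBIC)[...,::-1])
s=bot.get_obs(); p=s['tool_pos']
from scipy.spatial.transform import Rotation as Q
y=Q.from_euler('xyz',s['tcp_rot']).as_matrix()[:,1]; q=p+106*y
print(q.round(1)); f=lambda P:(proj('scene',P)-[215,130])*7+3
print('tip',f(q),'foot of tip',f([q[0],q[1],54]),'btn',f([492.6,-81.9,54]))
"; python3 go.py 488.2 -80.8 155 -2.0
```

```text
[494.2 -82.6  76.4]
tip [247.30476138 360.39888065] foot of tip [248.79838157 394.77688186] btn [251.38535462 393.11927652]
shift cm [0.02, 2.72, -0.27] turn 0.002 n 1 t 45.6 q [-0.32  0.32  1.73  0.    1.04  0.1 ] pos [489.5 -81.4 182.3] rot [-1.526  0.009 -1.998] w 17.3 F [-0.1 -1.1 -0. ]
```

View pics/s33z.png

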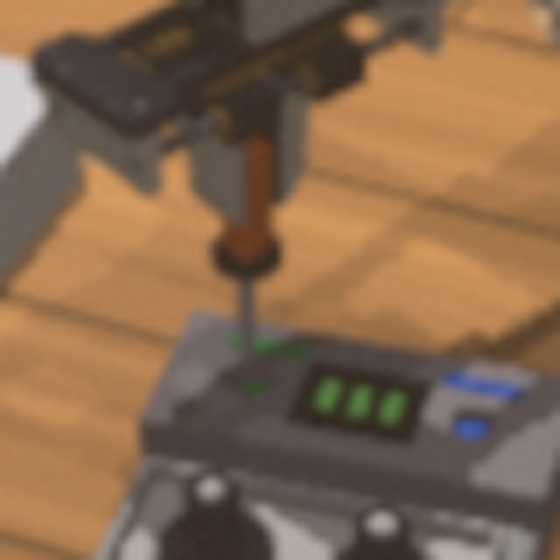

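```bash
python3 -c "
from h import *
a=proj('scene',[492,-82,54]);print((proj('scene',[502,-82,54])-a)*7,(proj('scene',[492,-72,54])-a)*7,(proj('scene',[492,-82,76])-a)*7)
J=np.array([(proj('scene',[502,-82,54])-a)*.7,(proj('scene',[492,-72,54])-a)*.7]).T
for d in ((9.5,6.6),(9.5,1.6),(5,6)): print(np.linalg.solve(J,d))
im=np.load('pics/s33.npy'); g=im.astype(int)
c=im[160:195,240:262]; cv2.imwrite('pics/s33y.png',cv2.resize(c,None,fx=17,fy=17,interpolation=cv2.INTER_CUBIC)[...,::-1])
im=np.load('pics/s14.npy');c=im[165:200,270:295]; cv2.imwrite('pics/s14y.png',cv2.resize(c,None,fx=17,fy=17,interpolation=cv2.INTER_CUBIC)[...,::-1])
"
```

```text
[-8.54785566 12.71591086] [18.61821889  5.28713034] [ -1.43271557 -33.70349616]
[2.57686696 6.28560055]
[-0.72492368  4.76970743]
[3.02451894 4.07413576]
```

View pics/s33y.png

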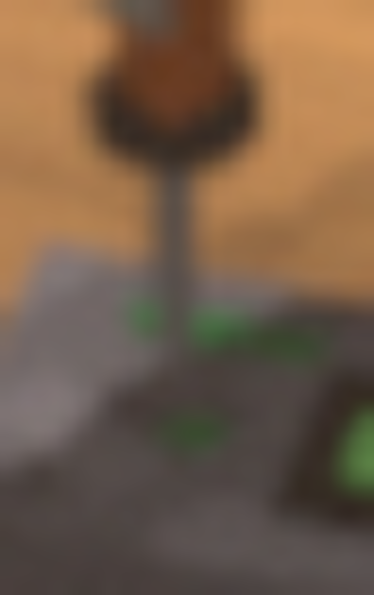

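View pics/s14y.png

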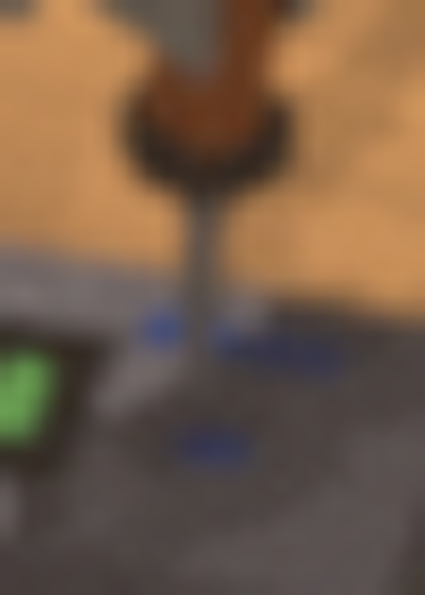

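```bash
python3 go.py 489 -79.8 156 -2.0
```

```text
shift cm [-0.11, 2.63, -0.23] turn 0.002 n 1 t 45.6 q [-0.32  0.32  1.73  0.    1.04  0.1 ] pos [489.5 -81.4 182.3] rot [-1.526  0.009 -1.998] w 17.3 F [-0.1 -1.1 -0. ]
```

>>> apply_moves --rows '[[[-0.1, 1.2, -0.1], 0, 1], [[-0.1, 2, -0.2], 0, 1], [[-0.1, 2.4, -0.2], 0, 1], [[-0.1, 2.6, -0.2], 0, 1], [[-0.1, 2.6, -0.2], 0, 1]]'

```text
time: 46.2
tool_pos: [489.2, -79.9, 156.3]
tcp_rot: [-1.526, 0.009, -1.998]
contact_force: [-1.1, -0.1, 1.3]
grip_width: 17.9
```

>>> apply_moves --rows '[[[0, 0.15, 0], 0, 1], [[0, 0.3, 0], 0, 1], [[0, 0.4, 0], 0, 1], [[0, 0.4, 0], 0, 1]]'

```text
time: 46.7
tool_pos: [489.5, -80.0, 152.5]
tcp_rot: [-1.526, 0.009, -1.998]
contact_force: [-0.7, 0.5, 3.0]
grip_width: 17.7
```

>>> apply_moves --rows '[[[0, 0.15, 0], 0, 1], [[0, 0.3, 0], 0, 1], [[0, 0.4, 0], 0, 1], [[0, 0.4, 0], 0, 1]]'

```text
time: 47.2
tool_pos: [490.1, -80.0, 150.9]
tcp_rot: [-1.523, 0.009, -1.997]
contact_force: [-6.2, 2.0, 24.3]
grip_width: 18.0
```

```bash
python3 -c "
from h import *
for i in range(4):
  snap('scene','s34'); s=bot.get_obs(); print(s['contact_force'].round(1),s['tool_pos'].round(1))"
```

```text
[-7.2  2.5 23. ] [490.1 -80.  150.9]
[-7.6  2.2 23.9] [490.1 -80.  150.9]
[-7.2  2.5 24.3] [490.1 -80.1 150.9]
[-7.3  2.4 25.6] [490.  -80.  150.9]
```

24 N at the stop, so the count button is fully down. Retracting and returning the stylus.

>>> apply_moves --rows '[[[0, -1, 0], 0, 1], [[0, -3, 0], 0, 1], [[0, -5, 0], 0, 1], [[0, -8, 0], 0, 1], [[0, -8, 0], 0, 1]]'

```text
time: 48.02
tool_pos: [487.5, -79.5, 232.5]
tcp_rot: [-1.519, 0.009, -1.997]
contact_force: [0.2, 0.1, -1.4]
grip_width: 18.1
```

```bash
python3 -c "
from h import *
for i in range(3): snap('wrist','w35')"; python3 go.py 600 -337.5 230 -2.0
```

```text
shift cm [18.81, 0.77, 21.08] turn 0.003 n 5 t 48.2 q [-0.32  0.27  1.67  0.    1.16  0.11] pos [485.8 -79.  229.7] rot [-1.525  0.009 -1.997] w 18.2 F [-0.  -0.3 -1.1]
```

View pics/w35.png

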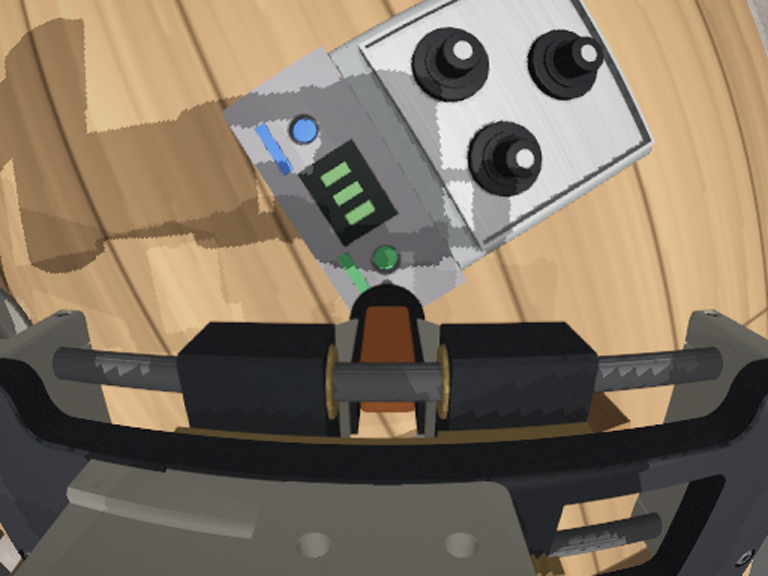

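>>> apply_moves --rows '[[[9.5, 0.4, 10.5], 0, 1], [[9.5, 0.4, 10.5], 0, 1], [[9.5, 0.4, 10.5], 0, 1], [[9.5, 0.4, 10.5], 0, 1]]'

```text
time: 48.68
tool_pos: [541.7, -209.3, 227.9]
tcp_rot: [-1.528, 0.009, -1.999]
contact_force: [-0.6, -0.7, -0.4]
grip_width: 17.7
```

>>> apply_moves --rows '[[[9.3, 0.4, 10.6], 0, 1], [[9.3, 0.4, 10.6], 0, 1], [[9.3, 1.5, 10.6], 0, 1], [[9.3, 2.5, 10.6], 0, 1], [[9.3, 2.5, 10.6], 0, 1]]'

```text
time: 49.3
tool_pos: [599.7, -335.5, 205.3]
tcp_rot: [-1.532, 0.01, -1.997]
contact_force: [0.3, -0.3, -0.4]
grip_width: 17.9
```

```bash
python3 -c "
from h import *
for i in range(3): snap('wrist','w36')
im=snap('scene','s36')
c=im[110:210,112:212]; cv2.imwrite('pics/s36z.png',cv2.resize(c,None,fx=6,fy=6,interpolation=cv2.INTER_CUBIC)[...,::-1])
s=bot.get_obs(); p=s['tool_pos']
from scipy.spatial.transform import Rotation as Q
y=Q.from_euler('xyz',s['tcp_rot']).as_matrix()[:,1]; print((p+106*y).round(1))
"; python3 go.py 604 -338.8 130 -2.0
```

```text
[ 605.3 -338.   101.8]
shift cm [0.1, 7.78, 0.04] turn 0.002 n 2 t 49.5 q [-0.63  0.65  1.1   0.02  1.35 -0.21] pos [ 600.6 -337.   207.7] rot [-1.527  0.009 -1.998] w 17.8 F [ 0.8 -0.6 -0.6]
```

View pics/w36.png

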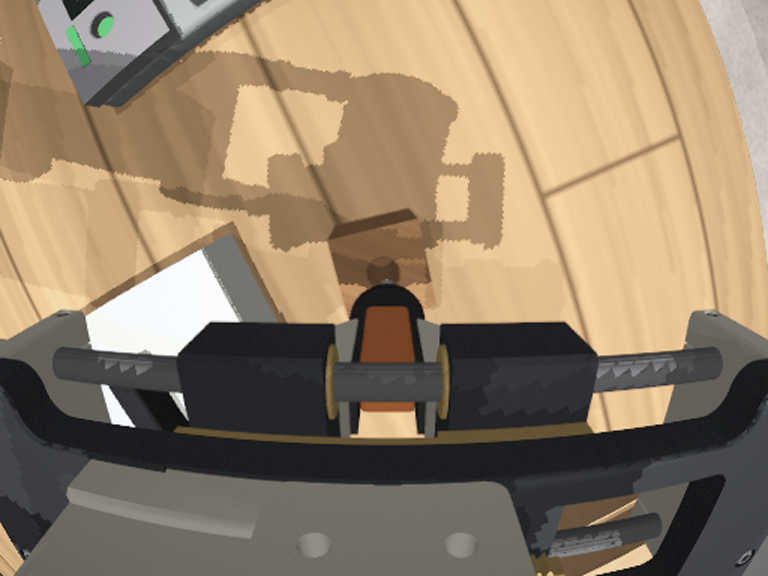

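View pics/s36z.png

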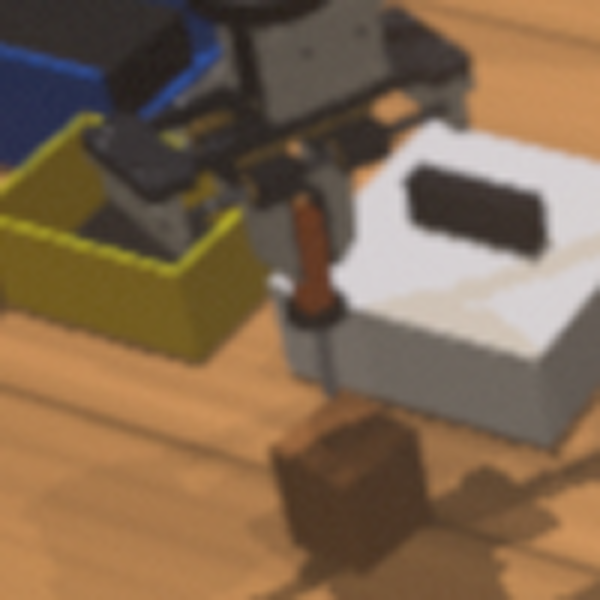

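>>> apply_moves --rows '[[[0.1, 1.5, -0.3], 0, 1], [[0.1, 3, -0.3], 0, 1], [[0.1, 4.5, -0.3], 0, 1], [[0.1, 6, -0.3], 0, 1], [[0.1, 7, -0.3], 0, 1]]'

```text
time: 50.12
tool_pos: [600.3, -337.2, 135.9]
tcp_rot: [-1.529, 0.009, -1.998]
contact_force: [-0.8, 0.8, -0.4]
grip_width: 18.3
```

>>> apply_moves --rows '[[[0, 0.8, 0], 0, 1], [[0, 1.2, 0], 0, 1], [[0, 1.5, 0], 0, 1], [[0, 1.7, 0], 0, 1], [[0, 1.7, 0], 0, 1]]'

```text
time: 50.75
tool_pos: [601.0, -337.4, 119.1]
tcp_rot: [-1.528, 0.009, -1.998]
contact_force: [-0.3, 0.3, -0.4]
grip_width: 18.1
```

>>> apply_moves --rows '[[[0, 0.2, 0], 0, 1], [[0, 0.35, 0], 0, 1], [[0, 0.4, 0], 0, 1], [[0, 0.4, 0], 0, 1]]'

```text
time: 51.25
tool_pos: [601.3, -337.5, 116.2]
tcp_rot: [-1.528, 0.009, -1.998]
contact_force: [-1.3, 1.6, 5.8]
grip_width: 18.0
```

Contact at 116.2, with no slip relative to pickup. Releasing.

>>> apply_moves --rows '[[[0, -0.1, 0], 0, 5], [[0, -0.1, 0], 0, 5], [[0, -0.1, 0], 0, 5], [[0, -3, 0], 0, 5], [[0, -8, 0], 0, 5]]'

```text
time: 51.88
tool_pos: [596.9, -336.1, 194.4]
tcp_rot: [-1.533, 0.01, -1.998]
contact_force: [0.9, -0.3, -0.0]
grip_width: 49.8
```

>>> apply_moves --rows '[[[0, -6, 0], 0, 5], [[0, -10, 0], 0, 5], [[0, -10, 0], 0, 5], [[0, -10, 0], 0, 5]]'

```text
time: 52.38
tool_pos: [592.7, -335.2, 293.2]
tcp_rot: [-1.534, 0.01, -1.998]
contact_force: [-0.5, 0.2, -1.2]
grip_width: 50.2
```

```bash
python3 -c "
from h import *
for i in range(3): snap('wrist','w37')
snap('scene','s37'); t=snap('top','t37')
c=t[140:280,120:350]; cv2.imwrite('pics/t37z.png',cv2.resize(c,(800,487),interpolation=cv2.INTER_CUBIC)[...,::-1])"
```

```text
(no output)
```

View pics/w37.png

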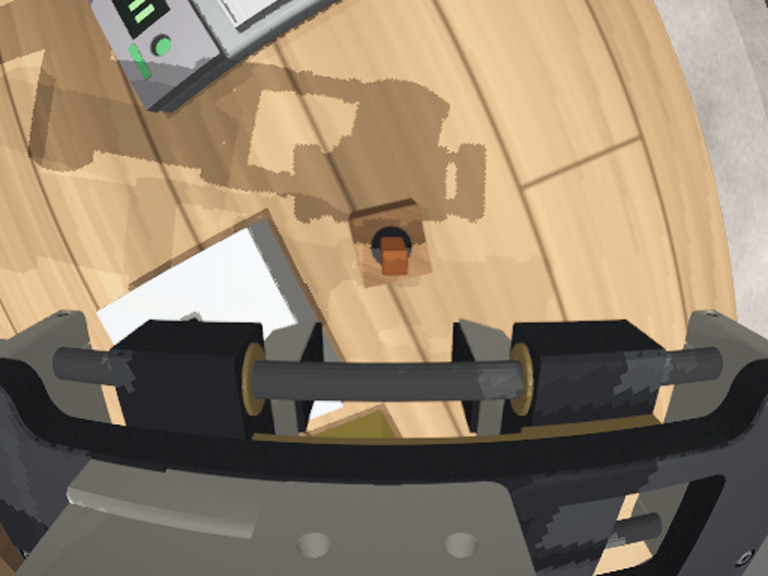

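View pics/s37.png

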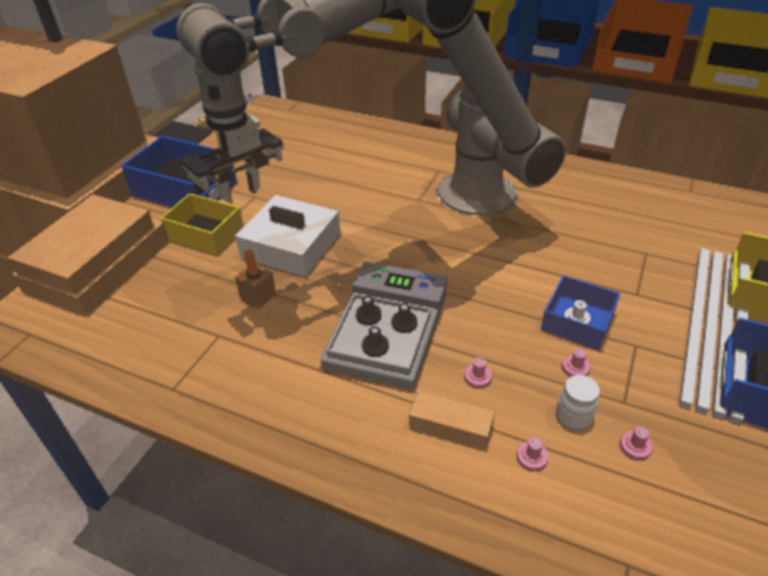

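View pics/t37z.png

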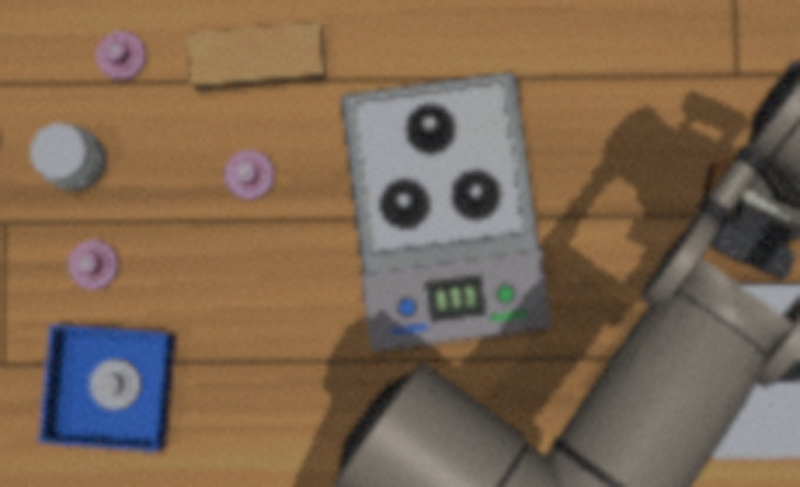

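The final views show three black feet upright in the pan, the stylus in its stand at (395,250), the cover on the bench, the white foot in the bin, and the carton, jar and stock bin unmoved. Handing in.

```bash
python3 -c "
from h import *
print(bot.get_obs()['time'], order.close_job())"
```

```text
the job is handed in; nothing more can be done
52.625 None
```

The job is finished and handed in at 52.6 s, with every step done in the order you asked.

- **Cover:** It was lifted off the scale and stands right way up on the bench near (0.40, -0.366) m.
- **White feet:** There was only one, and it now stands in the blue bin.
- **Zero press:** With the pan empty, I pressed the blue button with the stylus until it read 10.8 N. The button needs 4.5 N to be fully down.
- **Black feet:** There were three, and all now stand upright in the pan. No black foot remains on the bench, and I saw none knocked aside.
- **Count press:** With all three in the pan, I pressed the green button with the stylus to about 24 N.
- **Stylus:** It was put back in its stand after each press.

The last wrist, scene and top views agree with this. They also show the carton, jar, stock bin and pink feet where they were.

Two things I could not confirm fully:
- **Button travel:** I could not read it directly. I judged both presses from the force and the tip height, which came out about 2–3 mm lower than the nominal bottom position.
- **Tool tilt:** The tool drifted to about 2.5° off vertical during the run. I corrected for it in later moves, and the placed parts look upright.

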